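Load the stone tumbler from the hanging cup

ROBOT

A 6-joint arm with a two-finger parallel gripper is mounted at the origin on the work surface. World frame = base frame: x ahead of the robot, y to its left, z up, the work surface at z = 0. Lengths are in m, angles in rad, forces in N, time in s.
With the tool pointing down it reaches from about 0.325 to 0.9 m from the base axis. Payload 3.5 kg.
Tool frame: the origin (TCP) lies at the very end of the fingers, on their centre line; the grasp point (between the pads) lies behind it (r.grip_point_offset is the z of the grasp point in the tool frame, in m); z points along the fingers, y is the line along which they close (so a half turn about z gives the same grasp; the last joint's range is limited). The gripper opens to 85 mm and grips with 20 to 120 N. Pads are 22 mm wide; open, the fingers measure 114 mm over their backs; the gripper's body (76 mm by 85 mm) begins 54 mm behind the grasp point. The pads swing forward as they close: fully open they stand 13 mm farther back than shut.
Start: joints at [1.095, 0.276, -0.026, 1.268, 0, 1.467], TCP at [0.228, 0.582, 0.208] pointing down, gripper open.
Joint ranges: [-3.12, 3.12], [-0.85, 1.88], [-1.08, 1.24], [-1.95, 2.15], [-1.57, 1.53], [-3.14, 3.14]. Speed limits (rad/s): [2.57, 2.57, 3.14, 3.14, 3.14, 3.14].

INTERFACE

Orientations are given as a unit quaternion [w, x, y, z].
In Python, from station import r gives the robot as it stands.
- The arm moves only by the tool drive_tool, never from a script. Its argument "targets" is a list of rows, each an object with "slide": the shift along the tool's x, y, z in m, a list of three; "twist": the turn about the tool's z in degrees. In form: [{"slide": [dx, dy, dz], "twist": twist}, ...]. A call has 1 to 12 rows; each row is the pose to reach, as a shift and turn from the pose commanded when the call began, along the tool's axes at that moment; what a row does not reach only later rows make up. A row lasts 1/8 s, in which the tool goes at most 62.5 mm and 10.7 degrees, less where a joint would pass 70% of its speed; a pose out of reach is approached as far as the arm can. A call with a gripper value outside its range is refused whole. "fingers" is the finger opening in m, from 0 to 0.0854, set as the call begins (left out, the last holds). The fingers move at their own pace and stop on an object; "newtons" is the grip in N (left out, the last holds). Time passes only in rows, so rows that repeat a pose let the fingers close. It gives the time, the measured TCP pose, the force, the opening and the grip force at its end, in the units of the state.
- r.get_obs(): the state, without advancing time (a new reading comes with each control period).
- r.read_camera(name): name is "side" or "top"; returns the picture (420x560x3 uint8, red, green, blue); there is no depth.
- r.calibration(name): a dict with "intrinsics" (3x3 intrinsics, pixels), "pose" (4x4, takes a point from camera to world coordinates). Camera axes: x right, y down, z forward; pixel columns grow to the right and rows downward; lengths in m; the calibration is good to about 2 mm. A picture is of the moment at which its call begins. calibration takes no time and is no camera call.
- r.sign_off(): hands the job in; it is judged then, once.
The state is a dict: "t": time; "joint_pos": joint angles; "dq": joint speeds; "joint_torque": joint torques, N m; "tool_pos": TCP position; "tcp_rot": TCP orientation; "ft_force": force on the tool from outside, world axes, zero at the start; "torque": the same for the moment, N m; "width": finger opening in m; "finger_force": force on a finger pad.
Only numpy, scipy, OpenCV 4.12 (cv2) and the standard library are available. Lean on these libraries where they do the work, as an engineer would, in place of code of your own. Each camera call takes 0.05 s, during which the arm holds its last target. There are 200 camera calls.

TASK

The green cup full of pebbles hangs by its clip on the hook stand: lift it up and off, keeping it level, and pour all seven pebbles into the open bowl of the blue tumbler. Then stand the empty cup upright in the middle of the cork mat and let go. Leave the other tools, the lid and the jar where they are.

Things in the scene. Friction and masses are not known exactly. Their poses are not given: they have to be found in the camera images.
- cup: green metal cup with seven pebbles, 68 mm across at the foot, 108 mm at the rim, 76 mm tall, wall 4 mm, floor 5 mm, 0.15 kg empty, 0.29 kg full. Origin: centre of its underside; z up out of the mouth. Its handle sticks out along -x, its hanging clip is on the +y side. At the start it hangs with its foot about 73 mm above the table, leaning up to 2 degrees
- cup_grip (a point): middle of the cup's flat wooden handle, at x = -102, y = 0, z = 58 mm in the cup's frame; axes as the cup's. The handle runs level along the cup's x from x = -52 to -144 mm, is 12 mm thick (along y) and 26 mm high
- cup_clip (a point): middle of the top of the cup's steel clip, at y = 66, z = 110 mm in the cup's frame. The clip is 26 mm wide along x: a back plate at y = 56 to 60 mm, z = 12 to 110 mm, folded over at the top (z = 106 to 110 mm) into a lip at y = 71 to 75 mm reaching down to z = 86 mm. It hangs over the stand's board; raise the cup at least 25 mm straight up to free it
- stand: fixed hook stand: steel foot plate 110 x 140 x 8 mm and a post carrying an upright wooden board, 60 mm wide (x), 8 mm thick (y = 63 to 71 mm), top edge at z = 181 mm, over which the cup's clip hangs. Origin: on the table, under the hanging cup (within 8 mm along x); at the start the cup's axes are parallel to the stand's
- tumbler: fixed vibratory tumbler: yellow round base 160 mm across and an open round blue bowl on it, 150 mm across outside at the rim, 138 mm inside, rim 130 mm above the table, bowl floor 61 mm above the table. Origin: on the table on its axis, z up
- bowl_mouth (a point): centre of the bowl's mouth, at rim height (130 mm above the table)
- mat: round cork mat fixed on the table, 160 mm across, 4 mm thick; origin: centre of its underside, on the table
- pebble0: stone pebble, 28 mm long and 22 mm across, 20 g; origin at its centre
- pebble1: stone pebble, 28 mm long and 22 mm across, 20 g; origin at its centre
- pebble2: stone pebble, 28 mm long and 22 mm across, 20 g; origin at its centre
- pebble3: stone pebble, 28 mm long and 22 mm across, 20 g; origin at its centre
- pebble4: stone pebble, 28 mm long and 22 mm across, 20 g; origin at its centre
- pebble5: stone pebble, 28 mm long and 22 mm across, 20 g; origin at its centre
- pebble6: stone pebble, 28 mm long and 22 mm across, 20 g; origin at its centre
- chisel: stone chisel lying flat between the work places, 195 mm long along its x, wooden handle at -x; origin under its middle; loose, not part of the job
- rasp: rasp lying flat between the work places, 205 mm long along its x, dark wooden handle at -x; origin under its middle; loose, not part of the job
- mallet: wooden carving mallet standing on its head, handle up, 200 mm tall, 84 mm wide; origin under its centre; loose, not part of the job
- brush: dusting brush lying on the table, long axis along its x; loose, not part of the job
- lid: the tumbler's blue lid, set aside on the table, 156 mm across, 45 mm high with its knob; loose, not part of the job
- polish: jar with orange cap, 60 mm across, 120 mm tall; origin under its centre; loose, not part of the job
There are look-alikes about, which are no part of the job. Leave any pink or red look-alike of the tumbler alone.

How it is judged:
On the way, in this order (a step that is already met when the one before it is completed fails the run):
1. the full cup is lifted clear of the hook and held roughly level (within 30 degrees) (z of cup in the frame of stand above 0.098 m and angle between cup's own z axis and vertical below 0.52 rad and distance between each of pebble0, pebble1, pebble2, pebble3, pebble4, pebble5, pebble6 and cup below 0.095 m), for 0.1 s.
2. the cup is tipped more than 45 degrees beside or over the tumbler's bowl (angle between cup's own z axis and vertical above 0.8 rad and horizontal distance between cup and bowl_mouth below 0.22 m), for 0.1 s.
3. all seven pebbles are in the bowl (horizontal distance between each of pebble0, pebble1, pebble2, pebble3, pebble4, pebble5, pebble6 and bowl_mouth below 0.066 m and z of pebble0 in the frame of tumbler between 0.05 and 0.125 m and z of pebble1 in the frame of tumbler between 0.05 and 0.125 m and z of pebble2 in the frame of tumbler between 0.05 and 0.125 m and z of pebble3 in the frame of tumbler between 0.05 and 0.125 m and z of pebble4 in the frame of tumbler between 0.05 and 0.125 m and z of pebble5 in the frame of tumbler between 0.05 and 0.125 m and z of pebble6 in the frame of tumbler between 0.05 and 0.125 m), for 0.2 s.
At the end, for the whole second after the job is handed in: All seven pebbles lie inside the tumbler's bowl, below its rim; the cup stands released and at rest on the cork mat, its centre within 50 mm of the mat's, upright within about 6 degrees (all of step 3 and horizontal distance between cup and mat below 0.05 m and z of cup in the frame of mat between 0 and 0.012 m and angle between cup's own z axis and vertical below 0.1 rad and linear speed of cup below 0.03 m/s and contact force between cup and the fingers below 0.05 N); the robot touches nothing.
It fails at once if a bystander (chisel, rasp, mallet, brush, lid or jar) is pushed more than 30 mm away (distance of any of chisel, rasp, mallet, brush, lid, polish from where it was at the start of the episode above 0.03 m).
It also fails if it takes over 58 s, if anything falls off the work surface, if the arm or the gripper's body presses on something with over 40 N, if the wrist force passes 120 N, or if a joint passes its speed limit or range.

## Working session

There is one attempt and no reset: what is moved stays moved. The work goes in short steps, Python scripts to look and compute and a tool call to move; the robot and the scene stay as the last step left them, time stands still between calls to the robot, and variables do not carry over. Pictures are saved under pics/ and viewed, at most 10 in all, crops included, and the job is handed in when it is done.

Besides the shell and the picture viewer there is one more tool, called after "Request:" as a command line: name --argument value ..., lists and objects as JSON in quotes. drive_tool: Moves the arm, as the interface text tells. Its arguments: {"type":"object","properties":{"targets":{"type":"array","items":{"type":"object","properties":{"slide":{"type":"array","items":{"type":"number"}},"twist":{"type":"number"}}}},"fingers":{"type":"number"},"newtons":{"type":"number"}},"required":["targets"]}

```bash
ls; mkdir -p pics
python3 - <<'E'
from station import r
import cv2
o=r.get_obs();print(o, r.grip_point_offset)
for n in("top","side"):
    im=r.read_camera(n);cv2.imwrite(f"pics/{n}0.png",im[:,:,::-1]);c=r.calibration(n);print(n,c)
E
```

```text
pics
{'t': 0.0, 'joint_pos': array([ 1.09458297e+00,  2.77127976e-01, -2.79341577e-02,  1.26803324e+00,
       -2.03000850e-05,  1.46740303e+00]), 'dq': array([-7.26959385e-04,  3.98702062e-05, -2.01570275e-03, -6.91671488e-04,
       -1.42700108e-03,  1.48487323e-03]), 'joint_torque': array([-1.61138487e-03, -4.45509160e+01,  2.95203137e+01,  1.63534685e-02,
       -1.08571396e-04,  7.10893829e-06]), 'tool_pos': array([0.22726161, 0.58128161, 0.20673782]), 'tcp_rot': array([-3.18765881e-04,  1.85332183e-01,  9.82675257e-01, -1.10449069e-03]), 'ft_force': array([ 0.14519342, -0.02852084, -0.3683739 ]), 'torque': array([ 0.04710563,  0.00339055, -0.03021703]), 'finger_force': 0.0, 'width': 0.08534976274518466} -0.0187
top {'intrinsics': array([[431.39825888,   0.        , 274.82040138],
       [  0.        , 431.39825888, 215.80669157],
       [  0.        ,   0.        ,   1.        ]]), 'pose': array([[-0.00601385, -0.98929535,  0.14580308,  0.34241499],
       [-0.99995878,  0.00694131,  0.0058531 ,  0.01572137],
       [-0.00680251, -0.14576187, -0.98929632,  1.40155753],
       [ 0.        ,  0.        ,  0.        ,  1.        ]])}
side {'intrinsics': array([[444.25369766,   0.        , 282.2808279 ],
       [  0.        , 444.25369766, 203.56412267],
       [  0.        ,   0.        ,   1.        ]]), 'pose': array([[ 0.66769439, -0.55437164,  0.49684635, -0.219319  ],
       [-0.74440607, -0.49127014,  0.45223141, -0.67389008],
       [-0.00661849, -0.67180782, -0.74069593,  1.23649359],
       [ 0.        ,  0.        ,  0.        ,  1.        ]])}
```

View pics/top0.png

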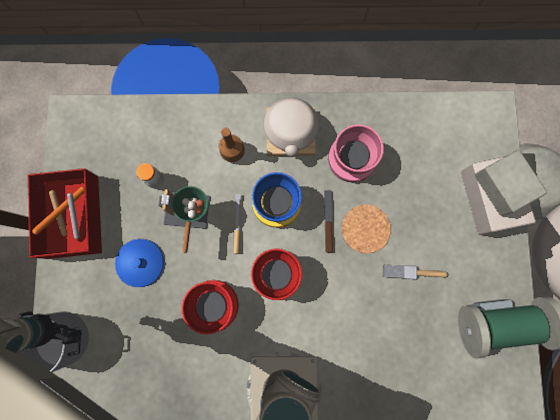

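View pics/side0.png

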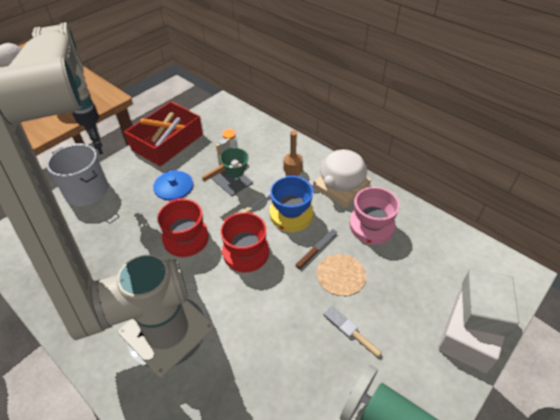

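The top view shows the green cup at (190,204), with its handle pointing toward the robot at (186,240) and its clip on the left. The blue bowl is at (276,197), the mat at (367,229), the chisel at (238,222), the rasp at (329,222) and the lid at (139,262). The side view shows the cup at (235,162), its handle at (214,173), the bowl at (291,195) and the mat at (341,274).

The tool can only slide and twist, so the cup will have to tip by pivoting in the grip.

```bash
cat > h.py <<'E'
import numpy as np,cv2
from station import r
def ray(n,uv):
    c=r.calibration(n);T=c["pose"];d=T[:3,:3]@np.linalg.solve(c["intrinsics"],[uv[0],uv[1],1.]);return T[:3,3],d/np.linalg.norm(d)
def plane(n,uv,z):
    o,d=ray(n,uv);return o+d*(z-o[2])/d[2]
def tri(a,b):
    (o,d),(p,e)=ray("top",a),ray("side",b)
    s,t=np.linalg.lstsq(np.c_[d,-e],p-o,rcond=None)[0];A,B=o+s*d,p+t*e
    return (A+B)/2,np.linalg.norm(A-B)
def mask(im,lo,hi,roi):
    h=cv2.cvtColor(im,cv2.COLOR_RGB2HSV);m=cv2.inRange(h,np.array(lo),np.array(hi));k=np.zeros_like(m);x0,y0,x1,y1=roi;k[y0:y1,x0:x1]=255;return m&k
def blob(m):
    cs,_=cv2.findContours(m,cv2.RETR_EXTERNAL,cv2.CHAIN_APPROX_NONE);return max(cs,key=cv2.contourArea)
E
python3 - <<'E'
from h import *
T=cv2.cvtColor(cv2.imread("pics/top0.png"),4);S=cv2.cvtColor(cv2.imread("pics/side0.png"),4)
def ell(n,im,lo,hi,roi):
    c=blob(mask(im,lo,hi,roi));e=cv2.fitEllipse(cv2.convexHull(c));print(n,cv2.contourArea(c),cv2.boundingRect(c),np.round(e[0],1),np.round(e[1],1));return e[0]
B=((105,120,60),(125,255,255));G=((60,90,20),(90,255,255));M=((8,60,120),(20,200,255));H=((5,110,60),(20,255,255))
a=ell("bowlT",T,*B,(245,165,310,230));b=ell("bowlS",S,*B,(260,170,325,225))
print("bowl@.13",plane("top",a,.13),plane("side",b,.13))
a=ell("matT",T,*M,(335,195,400,260));b=ell("matS",S,*M,(310,250,372,300));print("mat",plane("top",a,.004),plane("side",b,.004),tri(a,b))
a=ell("cupT",T,*G,(165,180,215,225));b=ell("cupS",S,*G,(215,145,255,185))
print("cup@.149",plane("top",a,.149),plane("side",b,.149))
a=cv2.minAreaRect(blob(mask(T,*H,(172,221,200,256))));b=cv2.minAreaRect(blob(mask(S,*H,(198,160,229,185))));print(a,b,tri(a[0],b[0]))
out=np.hstack([cv2.resize(T[160:270,140:300],None,fx=2.5,fy=2.5),cv2.resize(S[120:230,180:330],None,fx=2.5,fy=2.5)])
cv2.imwrite("pics/c1.png",out[:,:,::-1])
E
```

```text
bowlT 1813.5 (252, 173, 50, 49) [276.5 196.4] [48.6 49. ]
bowlS 1253.5 (271, 176, 43, 41) [291.6 195.1] [40.4 42.2]
bowl@.13 [0.58862373 0.01787955 0.13      ] [0.57302023 0.00384356 0.13      ]
matT 1841.0 (341, 204, 50, 49) [365.8 228.4] [48.3 50. ]
matS 1546.0 (317, 254, 49, 42) [341.  274.7] [41.2 49.2]
mat [ 0.50482878 -0.27187044  0.004     ] [ 0.5011775  -0.27441574  0.004     ] (array([ 0.50514167, -0.2727568 , -0.00202847]), np.float64(0.0010248714469214995))
cupT 143.0 (175, 187, 33, 34) [189.7 203.9] [33.9 34.7]
cupS 339.0 (221, 149, 26, 28) [233.5 161.7] [26.  27.6]
cup@.149 [0.56430902 0.27395779 0.149     ] [0.54534913 0.25846364 0.149     ]
((185.75790405273438, 236.85096740722656), (4.0906524658203125, 30.26288414001465), 6.842773914337158) ((213.58816528320312, 172.80201721191406), (6.612521171569824, 23.224464416503906), 53.74616622924805) (array([0.46948195, 0.28677671, 0.13000156]), np.float64(0.0021330576833718967))
```

View pics/c1.png

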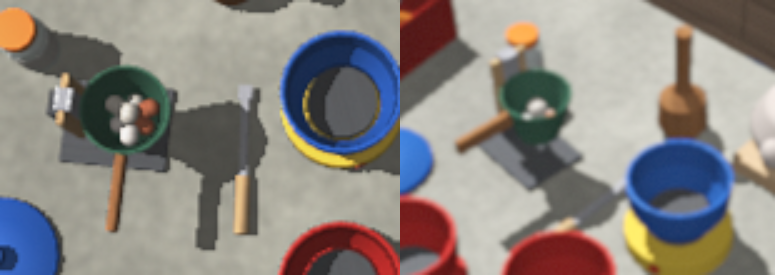

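The crop confirms it: cup rim centre at (124,108), handle from (119,155) to (111,230), clip at (62,98). The triangulated handle height of 0.130 matches the expected 0.131.

```bash
cat >> h.py <<'E'
from scipy.spatial.transform import Rotation as R
def goto(p,yaw=None,full=False):
    """slide/twist for TCP p; yaw=deg of the cup x axis in world (tool y = cup y)"""
    o=r.get_obs();q=o["tcp_rot"];M=R.from_quat([*q[1:],q[0]]).as_matrix()
    s=M.T@(np.array(p)-o["tool_pos"]);tw=0
    y=np.degrees(np.arctan2(-M[0,1],M[1,1]))
    if yaw is not None: tw=-(yaw-y)
    print("slide",s.round(4),"twist",round(tw,1),"yaw now",round(y,1),"tilt",round(float(M[2,2]),4),"X",M[:,0].round(3))
E
python3 - <<'E'
from h import *
a=plane("top",(185.758,236.851),.144);c=plane("top",(189.7,203.9),.149);print(a,c,np.degrees(np.arctan2(*(c-a)[1::-1])))
u=(c-a)[:2];u/=np.linalg.norm(u);g=c[:2]-.102*u;print("grip",g)
goto([*g,.207],-6.8);goto([*g,.1123],-6.8)
E
```

```text
[0.46726703 0.28446358 0.144     ] [0.56429421 0.27410008 0.149     ] -6.0966624212263065
grip [0.46287111 0.28493311]
slide [-3.274e-01 -1.903e-01  2.000e-04] twist -14.6 yaw now -21.4 tilt -1.0 X [-0.931  0.364  0.   ]
slide [-0.3274 -0.1901  0.0949] twist -14.6 yaw now -21.4 tilt -1.0 X [-0.931  0.364  0.   ]
```

Request:
drive_tool --targets '[{"slide":[-0.054,-0.0315,0],"twist":-7},{"slide":[-0.108,-0.063,0],"twist":-14.7},{"slide":[-0.162,-0.0945,0],"twist":-14.7},{"slide":[-0.216,-0.126,0],"twist":-14.7},{"slide":[-0.27,-0.158,0],"twist":-14.7},{"slide":[-0.329,-0.19,0],"twist":-14.7},{"slide":[-0.329,-0.19,0],"twist":-14.7},{"slide":[-0.329,-0.19,0.03],"twist":-14.7},{"slide":[-0.329,-0.19,0.06],"twist":-14.7},{"slide":[-0.329,-0.19,0.08],"twist":-14.7},{"slide":[-0.329,-0.19,0.095],"twist":-14.7},{"slide":[-0.329,-0.19,0.095],"twist":-14.7}]' --fingers 0.06

```text
t: 1.6
tool_pos: [0.4633, 0.2853, 0.1116]
tcp_rot: [-0.001, 0.058, 0.998, -0.001]
ft_force: [0.4, -0.1, 0.1]
width: 0.0599
finger_force: 0.0
```

Close firmly.

Request:
drive_tool --targets '[{"slide":[0,0,0],"twist":0},{"slide":[0,0,0],"twist":0},{"slide":[0,0,0],"twist":0},{"slide":[0,0,0],"twist":0},{"slide":[0,0,0],"twist":0},{"slide":[0,0,0],"twist":0}]' --fingers 0.0 --newtons 110

```text
t: 2.35
tool_pos: [0.4657, 0.2857, 0.1136]
tcp_rot: [0.001, 0.058, 0.998, 0.001]
ft_force: [1.1, 0.5, 2.9]
width: 0.008
finger_force: 108.4
```

Request:
drive_tool --targets '[{"slide":[0,0,-0.004],"twist":0},{"slide":[0,0,-0.008],"twist":0},{"slide":[0,0,-0.014],"twist":0},{"slide":[0,0,-0.02],"twist":0},{"slide":[0,0,-0.026],"twist":0},{"slide":[0,0,-0.032],"twist":0},{"slide":[0,0,-0.038],"twist":0},{"slide":[0,0,-0.044],"twist":0},{"slide":[0,0,-0.05],"twist":0},{"slide":[0,0,-0.056],"twist":0},{"slide":[0,0,-0.06],"twist":0},{"slide":[0,0,-0.06],"twist":0}]'

```text
t: 3.85
tool_pos: [0.4652, 0.2854, 0.1734]
tcp_rot: [0.0, 0.058, 0.998, 0.0]
ft_force: [0.1, -0.4, -4.2]
width: 0.0075
finger_force: 108.2
```

Run:
```python
from h import *
T=r.read_camera("top");S=r.read_camera("side")
out=np.hstack([cv2.resize(T[160:270,140:300],None,fx=2.5,fy=2.5),cv2.resize(S[100:230,180:330],None,fx=2.5,fy=2.5)[:275]])
cv2.imwrite("pics/c2.png",out[:,:,::-1]);goto([.48,.27,.2])
```

```text
slide [-0.017  -0.0134 -0.0272] twist 0 yaw now -6.7 tilt -1.0 X [-0.993  0.116  0.   ]
```

View pics/c2.png

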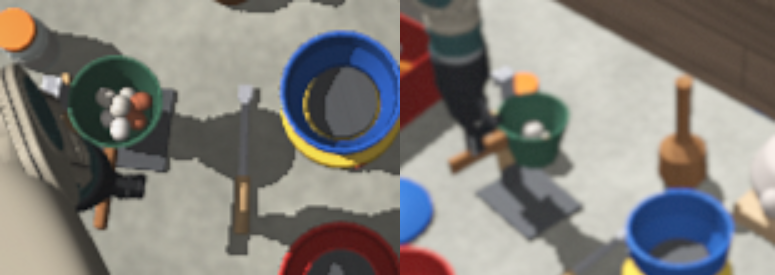

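The cup is free of the hook and level, with the pebbles in it at about (125,105) in the crop. Next I'll check the bowl centre and plan the transfer.

Run:
```python
from h import *
S=cv2.cvtColor(cv2.imread("pics/side0.png"),4)
c=r.calibration("side");P=np.linalg.inv(c["pose"])
for b in([.5886,.018],[.583,.016],[.594,.018]):
    a=np.linspace(0,2*np.pi,60);p=np.c_[b[0]+.075*np.cos(a),b[1]+.075*np.sin(a),0*a+.13]
    q=(P[:3,:3]@p.T).T+P[:3,3];u=(c["intrinsics"]@q.T).T;u=u[:,:2]/u[:,2:];print(b,u.min(0),u.max(0))
goto([.437,.018,.215],0)
```

```text
[0.5886, 0.018] [269.75035077 175.52698215] [313.20736522 206.88298671]
[0.583, 0.016] [269.06609043 176.61032217] [312.62819369 208.1181779 ]
[0.594, 0.018] [270.81584774 174.73634777] [314.19644184 205.982167  ]
slide [-0.0035 -0.2687 -0.0422] twist -6.7 yaw now -6.7 tilt -1.0 X [-0.993  0.116  0.   ]
```

Request:
drive_tool --targets '[{"slide":[0,-0.003,-0.015],"twist":0},{"slide":[0,-0.01,-0.03],"twist":0},{"slide":[0,-0.025,-0.042],"twist":-0.5},{"slide":[0,-0.05,-0.042],"twist":-1.5},{"slide":[-0.001,-0.08,-0.042],"twist":-2.5},{"slide":[-0.001,-0.112,-0.042],"twist":-3.5},{"slide":[-0.002,-0.144,-0.042],"twist":-4.5},{"slide":[-0.002,-0.176,-0.042],"twist":-5.5},{"slide":[-0.003,-0.208,-0.042],"twist":-6.7},{"slide":[-0.003,-0.236,-0.042],"twist":-6.7},{"slide":[-0.0035,-0.257,-0.042],"twist":-6.7},{"slide":[-0.0035,-0.268,-0.042],"twist":-6.7}]'

```text
t: 5.45
tool_pos: [0.4369, 0.0171, 0.2157]
tcp_rot: [0.0, 0.0, 1.0, -0.0]
ft_force: [1.2, 0.1, -2.1]
width: 0.0078
finger_force: 108.3
```

Request:
drive_tool --targets '[{"slide":[0,0,0],"twist":0},{"slide":[0,0,0.008],"twist":0},{"slide":[0,0,0.02],"twist":0},{"slide":[0,0,0.03],"twist":0},{"slide":[0,0,0.036],"twist":0},{"slide":[0,0,0.039],"twist":0},{"slide":[0,0,0.039],"twist":0}]'

```text
t: 6.32
tool_pos: [0.4372, 0.0187, 0.1758]
tcp_rot: [-0.0, -0.0, 1.0, 0.0]
ft_force: [-0.7, -0.3, -3.2]
width: 0.0078
finger_force: 108.3
```

Run:
```python
from h import *
T=r.read_camera("top");S=r.read_camera("side")
out=np.hstack([cv2.resize(T[150:260,210:360],None,fx=2.5,fy=2.5),cv2.resize(S[130:240,200:350],None,fx=2.5,fy=2.5)])
cv2.imwrite("pics/c3.png",out[:,:,::-1]);goto([.437,.018,.1735],0);print(r.get_obs()["ft_force"])
```

```text
slide [ 0.0006 -0.0006  0.0027] twist 0.0 yaw now 0.0 tilt -1.0 X [-1.    -0.001 -0.001]
[ 1.05434535 -0.25994039 -2.84052026]
```

View pics/c3.png

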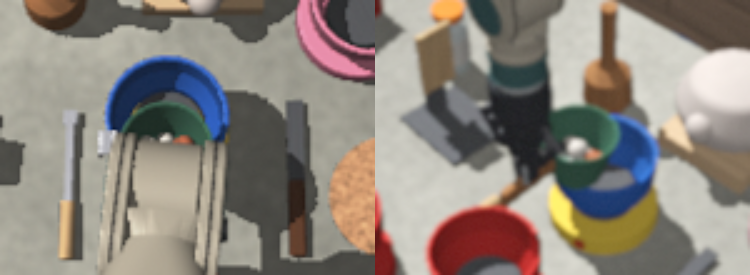

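The cup is level over the near half of the bowl. In the crop it sits at (165,125) in the top view and (588,145) in the side view. I'll ease the grip so gravity can pivot it on the rim.

Request:
drive_tool --targets '[{"slide":[0,0,0.002],"twist":0},{"slide":[0,0,0.003],"twist":0},{"slide":[0,0,0.003],"twist":0},{"slide":[0,0,0.003],"twist":0}]' --newtons 20

```text
t: 6.92
tool_pos: [0.4374, 0.0187, 0.1732]
tcp_rot: [0.0, -0.0, 1.0, 0.0]
ft_force: [-1.1, 0.8, 0.3]
width: 0.0076
finger_force: 108.8
```

Request:
drive_tool --targets '[{"slide":[-0.004,0,-0.006],"twist":0},{"slide":[-0.008,0,-0.01],"twist":0},{"slide":[-0.012,0,-0.014],"twist":0},{"slide":[-0.012,0,-0.014],"twist":0}]'

```text
t: 7.42
tool_pos: [0.4501, 0.0186, 0.1873]
tcp_rot: [0.001, -0.0, 1.0, -0.0]
ft_force: [0.0, -0.2, -3.7]
width: 0.0077
finger_force: 108.3
```

Run:
```python
from h import *
S=r.read_camera("side")
cv2.imwrite("pics/c4.png",cv2.resize(S[130:240,200:350],None,fx=3,fy=3)[:,:,::-1]);print(r.get_obs()["ft_force"],r.get_obs()["torque"])
```

```text
[ 0.04166172 -0.02205448 -3.65121296] [-0.06878525  0.35509333  0.00184975]
```

View pics/c4.png

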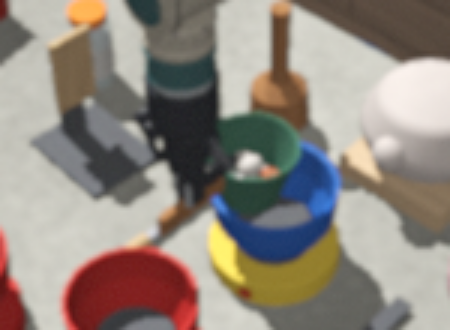

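The force reading is still 108 N, so the new value wasn't taken and the cup stayed rigid (picture: still level at (255,165)). I'll go back onto the rim and send `newtons` together with `fingers`.

Request:
drive_tool --targets '[{"slide":[0.006,0,0.007],"twist":0},{"slide":[0.012,0,0.014],"twist":0},{"slide":[0.012,0,0.014],"twist":0}]'

```text
t: 7.85
tool_pos: [0.4366, 0.0189, 0.1726]
tcp_rot: [-0.0, -0.0, 1.0, 0.0]
ft_force: [0.1, 0.7, -0.3]
width: 0.0074
finger_force: 108.7
```

Request:
drive_tool --targets '[{"slide":[0,0,0],"twist":0},{"slide":[0,0,0],"twist":0},{"slide":[0,0,0],"twist":0}]' --fingers 0.0 --newtons 20

```text
t: 8.22
tool_pos: [0.4371, 0.0188, 0.1731]
tcp_rot: [-0.0, -0.0, 1.0, 0.0]
ft_force: [-1.6, 0.9, 0.8]
width: 0.0077
finger_force: 108.8
```

Request:
drive_tool --targets '[{"slide":[-0.004,0,-0.005],"twist":0},{"slide":[-0.007,0,-0.008],"twist":0},{"slide":[-0.012,0,-0.012],"twist":0},{"slide":[-0.012,0,-0.012],"twist":0}]'

```text
t: 8.72
tool_pos: [0.4502, 0.0186, 0.1853]
tcp_rot: [0.001, -0.0, 1.0, -0.0]
ft_force: [0.1, -0.2, -3.0]
width: 0.0076
finger_force: 108.3
```

Run:
```python
from h import *
print(r.get_obs()["ft_force"],r.get_obs()["torque"])
```

```text
[ 0.13860186 -0.16898025 -2.96649241] [ 0.02172467  0.29640291 -0.01429755]
```

Request:
drive_tool --targets '[{"slide":[0.006,0,0.006],"twist":0},{"slide":[0.012,0,0.012],"twist":0},{"slide":[0.012,0,0.012],"twist":0}]' --fingers 0.006 --newtons 20

```text
t: 9.1
tool_pos: [0.4367, 0.0189, 0.1727]
tcp_rot: [0.0, -0.0, 1.0, 0.0]
ft_force: [-0.6, 0.2, 0.5]
width: 0.0075
finger_force: 108.7
```

Request:
drive_tool --targets '[{"slide":[0,0,0],"twist":0},{"slide":[0,0,0],"twist":0}]' --fingers 0.008 --newtons 20

```text
t: 9.35
tool_pos: [0.4371, 0.0188, 0.1732]
tcp_rot: [-0.0, -0.0, 1.0, 0.0]
ft_force: [-0.7, 0.3, -0.2]
width: 0.0083
finger_force: 90.1
```

Request:
drive_tool --targets '[{"slide":[0,0,0],"twist":0},{"slide":[0,0,0],"twist":0}]' --fingers 0.0095 --newtons 20

```text
t: 9.6
tool_pos: [0.4371, 0.0188, 0.173]
tcp_rot: [-0.0, -0.0, 1.0, 0.0]
ft_force: [-0.8, 0.6, 0.4]
width: 0.0096
finger_force: 57.1
```

Request:
drive_tool --targets '[{"slide":[0,0,0],"twist":0},{"slide":[0,0,0],"twist":0}]' --fingers 0.0109 --newtons 20

```text
t: 9.85
tool_pos: [0.4371, 0.0188, 0.1729]
tcp_rot: [-0.0, -0.0, 1.0, 0.0]
ft_force: [-1.6, 0.7, 0.7]
width: 0.011
finger_force: 25.4
```

Request:
drive_tool --targets '[{"slide":[-0.004,0,-0.004],"twist":0},{"slide":[-0.006,0,-0.007],"twist":0},{"slide":[-0.01,0,-0.01],"twist":0},{"slide":[-0.01,0,-0.01],"twist":0}]'

```text
t: 10.35
tool_pos: [0.448, 0.0186, 0.1832]
tcp_rot: [0.0, -0.0, 1.0, -0.0]
ft_force: [1.0, -0.0, -2.2]
width: 0.011
finger_force: 24.8
```

Run:
```python
from h import *
print(r.get_obs()["ft_force"],r.get_obs()["torque"])
```

```text
[ 1.04764819 -0.04944842 -2.1759636 ] [0.07806865 0.15420497 0.03348198]
```

Request:
drive_tool --targets '[{"slide":[-0.004,0,-0.005],"twist":0},{"slide":[-0.009,0,-0.009],"twist":0},{"slide":[-0.014,0,-0.013],"twist":0},{"slide":[-0.019,0,-0.016],"twist":0},{"slide":[-0.024,0,-0.019],"twist":0},{"slide":[-0.029,0,-0.022],"twist":0},{"slide":[-0.029,0,-0.022],"twist":0}]'

```text
t: 11.22
tool_pos: [0.4769, 0.0187, 0.2052]
tcp_rot: [0.0, -0.0, 1.0, -0.0]
ft_force: [-0.4, 0.2, -3.5]
width: 0.0109
finger_force: 22.6
```

Run:
```python
from h import *
S=r.read_camera("side");T=r.read_camera("top")
out=np.hstack([cv2.resize(T[150:260,210:360],None,fx=2.5,fy=2.5),cv2.resize(S[130:240,200:350],None,fx=2.5,fy=2.5)])
cv2.imwrite("pics/c5.png",out[:,:,::-1]);print(r.get_obs()["ft_force"],r.get_obs()["torque"])
```

```text
[ 0.36804512 -1.51692617 -4.07287012] [-0.01496941 -0.04702021  0.0214738 ]
```

View pics/c5.png

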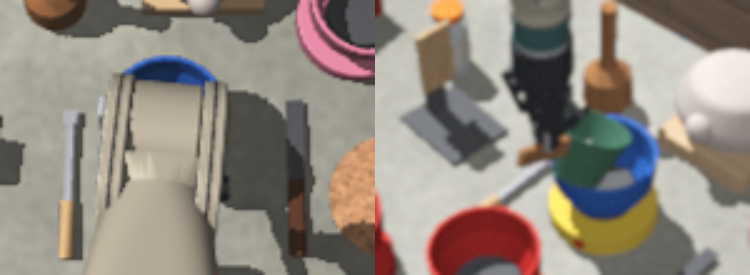

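The cup now pivots in the grip. In the crop's side view it is tilted about 35° at (595,155), with its lip over the bowl. I'll carry on around the rim.

Request:
drive_tool --targets '[{"slide":[-0.006,0,-0.002],"twist":0},{"slide":[-0.012,0,-0.004],"twist":0},{"slide":[-0.018,0,-0.006],"twist":0},{"slide":[-0.024,0,-0.008],"twist":0},{"slide":[-0.03,0,-0.009],"twist":0},{"slide":[-0.036,0,-0.01],"twist":0},{"slide":[-0.042,0,-0.01],"twist":0},{"slide":[-0.05,0,-0.01],"twist":0},{"slide":[-0.057,0,-0.009],"twist":0},{"slide":[-0.065,0,-0.007],"twist":0},{"slide":[-0.072,0,-0.005],"twist":0},{"slide":[-0.072,0,-0.005],"twist":0}]'

```text
t: 12.82
tool_pos: [0.5554, 0.0128, 0.2179]
tcp_rot: [0.008, 0.001, 1.0, -0.007]
ft_force: [-2.1, -14.2, 23.2]
width: 0.0108
finger_force: 21.5
```

Run:
```python
from h import *
S=r.read_camera("side");T=r.read_camera("top")
out=np.hstack([cv2.resize(T[150:260,210:360],None,fx=2.5,fy=2.5),cv2.resize(S[130:240,200:350],None,fx=2.5,fy=2.5)])
cv2.imwrite("pics/c6.png",out[:,:,::-1]);print(r.get_obs()["ft_force"],r.get_obs()["torque"])
```

```text
[ -1.05901733 -13.81277599  22.46615877] [-2.99690177  0.56681825  0.04314078]
```

View pics/c6.png

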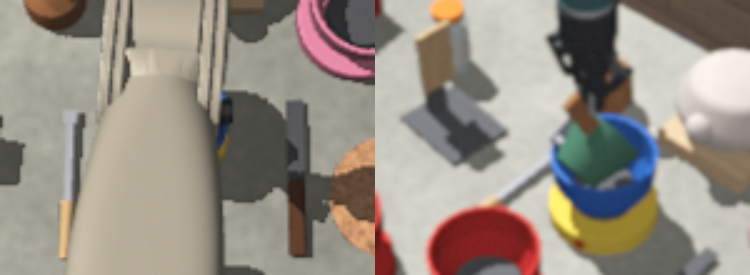

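There's a 22 N upward load and 14 N sideways load: the clip on the +y side is catching the bowl's rim. The picture shows the cup mouth-down in the bowl at (598,155), tilted about 70°, with a pebble visible inside. I'll raise it and shift away from the clip.

Request:
drive_tool --targets '[{"slide":[0,0,-0.008],"twist":0},{"slide":[0,0,-0.016],"twist":0},{"slide":[0,0,-0.024],"twist":0},{"slide":[0,0,-0.03],"twist":0},{"slide":[0,-0.003,-0.03],"twist":0},{"slide":[0,-0.006,-0.03],"twist":0},{"slide":[0,-0.006,-0.03],"twist":0}]'

```text
t: 13.8
tool_pos: [0.5479, 0.0125, 0.2395]
tcp_rot: [-0.0, -0.0, 1.0, 0.0]
ft_force: [0.4, 0.9, -3.5]
width: 0.0108
finger_force: 18.1
```

Run:
```python
from h import *
S=r.read_camera("side")
cv2.imwrite("pics/c7.png",cv2.resize(S[110:240,230:350],None,fx=4,fy=4)[:,:,::-1]);print(r.get_obs()["ft_force"],r.get_obs()["torque"]);goto([.589,.018,.25],0)
```

```text
[ 0.34806123  0.66658313 -2.99761115] [-0.05624355 -0.00735489  0.00166161]
slide [-0.041   0.0053 -0.0105] twist 0.0 yaw now 0.0 tilt -1.0 X [-1.    -0.     0.001]
```

View pics/c7.png

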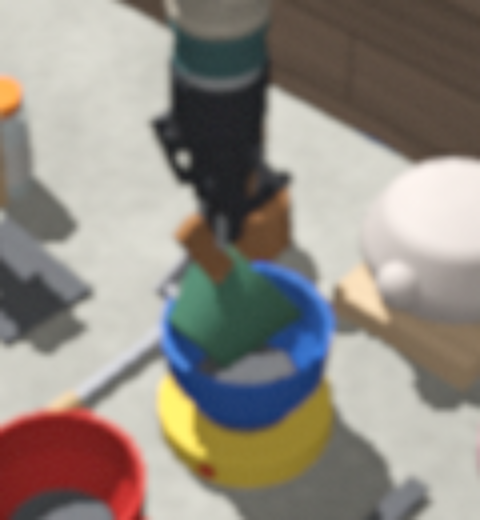

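A force of about −3 N means the cup is still full. In the picture the handle runs from (185,230) to (220,270), so the tilt is about 62°. I'll raise it above the rim and loosen the grip so it hangs further.

Request:
drive_tool --targets '[{"slide":[0,0,-0.01],"twist":0},{"slide":[0,0,-0.022],"twist":0},{"slide":[0,0,-0.032],"twist":0},{"slide":[0,-0.002,-0.032],"twist":0}]'

```text
t: 14.35
tool_pos: [0.5493, 0.0107, 0.2737]
tcp_rot: [0.002, -0.001, 1.0, -0.0]
ft_force: [0.4, 0.2, -3.3]
width: 0.0105
finger_force: 18.0
```

Request:
drive_tool --targets '[{"slide":[0,0,0],"twist":0},{"slide":[0,0,0],"twist":0},{"slide":[0,0,0],"twist":0}]' --fingers 0.0113

```text
t: 14.72
tool_pos: [0.5479, 0.0108, 0.2714]
tcp_rot: [-0.001, -0.0, 1.0, 0.0]
ft_force: [-0.0, -0.2, -3.4]
width: 0.0113
finger_force: 11.5
```

Run:
```python
from h import *
S=r.read_camera("side")
cv2.imwrite("pics/c8.png",cv2.resize(S[110:240,230:350],None,fx=4,fy=4)[:,:,::-1]);o=r.get_obs();print(o["ft_force"],o["torque"],o["finger_force"]);goto([.589,.018,.25],0)
```

```text
[ 0.05267057 -1.23140739 -2.75063931] [-0.01175254  0.00305205 -0.01334284] 11.464435583911836
slide [-0.041   0.0071  0.0215] twist 0.0 yaw now 0.0 tilt -1.0 X [-1.    -0.001  0.001]
```

View pics/c8.png

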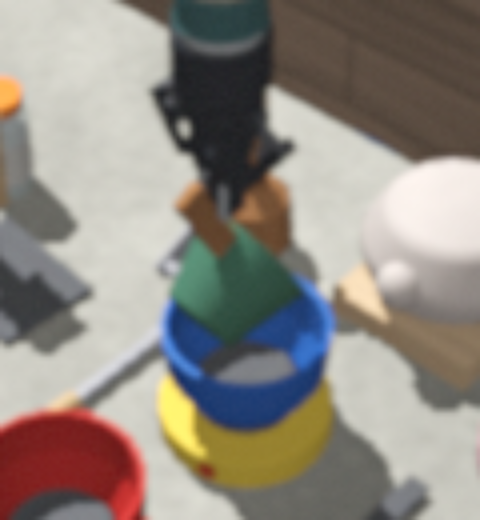

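The side view shows the cup hanging over the bowl at (235,285), with its handle rising to the upper left at (195,205). That was the last of my ten views, so from here I'll measure numerically by casting rays onto the cup's vertical mid-plane.

```bash
cat >> h.py <<'E'
def yplane(uv,y):
    o,d=ray("side",uv);return o+d*(y-o[1])/d[1]
def proj(n,p):
    c=r.calibration(n);P=np.linalg.inv(c["pose"]);u=c["intrinsics"]@(P[:3,:3]@np.array(p)+P[:3,3]);return u[:2]/u[2]
def cuppts(th,G):
    """side pixels of cup features at tilt th (deg), grip point G"""
    t=np.radians(th);f=lambda x,z:proj("side",[G[0]+(x+.102)*np.cos(t)+(z-.058)*np.sin(t),G[1],G[2]-(x+.102)*np.sin(t)+(z-.058)*np.cos(t)]).round(0)
    return {k:f(*v) for k,v in dict(tip=(-.144,.058),foot=(.034,0),footn=(-.034,0),lip=(.054,.076)).items()}
E
python3 - <<'E'
from h import *
S=r.read_camera("side");o=r.get_obs();G=o["tool_pos"]+[0,0,.0187]
h=cv2.cvtColor(S,cv2.COLOR_RGB2HSV)
for rr in range(152,178,2): print(rr,h[rr,270:296:2,0].tolist(),h[rr,270:296:2,1].tolist())
c=blob(mask(S,(60,90,20),(90,255,255),(262,140,322,205)));print(cv2.approxPolyDP(c,2,True)[:,0].tolist())
for th in(50,60,70,80): print(th,cuppts(th,G))
E
```

```text
152 [30, 27, 27, 30, 27, 60, 105, 120, 108, 110, 114, 0, 130] [11, 11, 11, 10, 14, 3, 10, 15, 33, 39, 31, 7, 23]
154 [27, 27, 27, 27, 22, 15, 120, 135, 108, 120, 98, 108, 171] [12, 12, 12, 13, 19, 5, 15, 16, 34, 29, 30, 34, 39]
156 [27, 30, 27, 15, 14, 11, 173, 100, 113, 120, 126, 11, 12] [11, 12, 13, 46, 106, 93, 24, 13, 15, 15, 33, 76, 125]
158 [27, 30, 16, 14, 14, 13, 12, 105, 120, 108, 9, 13, 14] [12, 11, 33, 107, 138, 137, 85, 14, 6, 33, 73, 131, 137]
160 [27, 21, 14, 14, 13, 13, 13, 150, 98, 105, 10, 13, 13] [12, 20, 90, 138, 136, 137, 134, 7, 11, 41, 105, 132, 138]
162 [27, 25, 13, 13, 13, 13, 13, 8, 102, 5, 13, 13, 13] [12, 13, 61, 144, 139, 134, 136, 33, 14, 72, 132, 132, 133]
164 [27, 27, 27, 16, 13, 13, 13, 10, 17, 14, 14, 14, 14] [12, 12, 14, 48, 141, 134, 133, 72, 18, 99, 138, 132, 134]
166 [27, 27, 30, 24, 11, 13, 14, 13, 15, 46, 30, 13, 13] [12, 12, 9, 7, 82, 140, 131, 136, 104, 56, 58, 132, 137]
168 [27, 27, 30, 120, 19, 13, 14, 13, 11, 31, 74, 40, 14] [12, 12, 5, 6, 21, 127, 141, 133, 131, 60, 84, 54, 128]
170 [27, 30, 120, 102, 75, 56, 13, 13, 13, 37, 76, 75, 44] [1
[... 231 characters left out ...]
, 74, 94, 94, 91, 54, 72, 98, 93, 93, 95]
176 [120, 124, 94, 75, 76, 76, 76, 75, 77, 76, 75, 77, 76] [8, 9, 10, 82, 97, 95, 94, 98, 96, 96, 96, 98, 90]
[[291, 169], [285, 176], [279, 171], [274, 185], [287, 195], [304, 182]]
50 {'tip': array([279., 160.]), 'foot': array([294., 187.]), 'footn': array([285., 184.]), 'lip': array([307., 170.])}
60 {'tip': array([281., 158.]), 'foot': array([289., 193.]), 'footn': array([282., 186.]), 'lip': array([303., 177.])}
70 {'tip': array([282., 156.]), 'foot': array([284., 197.]), 'footn': array([279., 187.]), 'lip': array([299., 183.])}
80 {'tip': array([284., 155.]), 'foot': array([279., 200.]), 'footn': array([276., 188.]), 'lip': array([294., 189.])}
```

The tilt is about 65°, held there by pad friction. I'll back off slowly, then accelerate +x so the cup lags to a steeper angle.

Request:
drive_tool --targets '[{"slide":[0.008,0,0],"twist":0},{"slide":[0.018,0,0],"twist":0},{"slide":[0.03,0,0],"twist":0},{"slide":[0.042,0,0],"twist":0},{"slide":[0.052,0,0],"twist":0},{"slide":[0.055,0,0],"twist":0},{"slide":[0.055,0,0],"twist":0},{"slide":[-0.005,0,0],"twist":0},{"slide":[-0.025,0,0],"twist":0},{"slide":[-0.035,0,0],"twist":0},{"slide":[-0.04,0,0],"twist":0},{"slide":[-0.04,0,0],"twist":0}]'

```text
t: 16.32
tool_pos: [0.5876, 0.0108, 0.2719]
tcp_rot: [-0.001, -0.0, 1.0, 0.0]
ft_force: [-0.4, -0.1, -2.8]
width: 0.0114
finger_force: 8.6
```

```bash
cat >> h.py <<'E'
def look():
    S=r.read_camera("side");o=r.get_obs();G=o["tool_pos"]+[0,0,.0187];f=np.mean([r.read_camera("side") is not None and r.get_obs()["ft_force"] for _ in range(4)],0)
    print("G",G.round(4),"F",f.round(2),"grip",round(o["finger_force"],1))
    p=proj("side",G).astype(int);x0,y0=p[0]-25,p[1]-30
    m=mask(S,(8,60,60),(17,255,255),(x0,y0,p[0]+2,p[1]+20));c=blob(m);a=c[:,0]
    rows=[(y,a[a[:,1]==y,0].mean()) for y in np.unique(a[:,1])];k=np.polyfit(*zip(*rows[3:-3]),1) if len(rows)>8 else None
    print("handle rows",[(int(y),round(float(x),1)) for y,x in rows[::2]],"dx/dy",k)
    c=blob(mask(S,(60,80,20),(90,255,255),(p[0]-40,p[1]-20,p[0]+50,p[1]+60)));print("green",cv2.approxPolyDP(c,2,True)[:,0].tolist())
    for th in(60,70,80,90,100): print(th,{k:v.tolist() for k,v in cuppts(th,G).items()})
E
python3 -c "
from h import *
look()"
```

```text
G [0.5873 0.0109 0.2906] F [-0.05  0.35 -3.01] grip 8.6
handle rows [(147, 289.0), (149, 288.0), (151, 287.0), (153, 287.0), (155, 288.5), (157, 288.5), (159, 290.5), (161, 290.5), (163, 291.0), (165, 291.5), (167, 291.5)] dx/dy [  0.33235294 236.96691176]
green [[286, 164], [278, 181], [286, 190], [292, 192], [304, 184], [308, 177], [298, 165], [290, 171]]
60 {'tip': [289.0, 152.0], 'foot': [296.0, 186.0], 'footn': [290.0, 179.0], 'lip': [310.0, 171.0]}
70 {'tip': [290.0, 150.0], 'foot': [291.0, 191.0], 'footn': [287.0, 181.0], 'lip': [306.0, 177.0]}
80 {'tip': [292.0, 148.0], 'foot': [286.0, 194.0], 'footn': [284.0, 182.0], 'lip': [301.0, 183.0]}
90 {'tip': [293.0, 147.0], 'foot': [281.0, 196.0], 'footn': [281.0, 182.0], 'lip': [296.0, 188.0]}
100 {'tip': [295.0, 146.0], 'foot': [277.0, 197.0], 'footn': [279.0, 181.0], 'lip': [291.0, 193.0]}
```

The tilt is now about 75° and the cup is still full. I'll clamp it and pull back sharply so the pebbles are left behind over the bowl.

Request:
drive_tool --targets '[{"slide":[0.004,0,0],"twist":0},{"slide":[0.008,0,0],"twist":0},{"slide":[0.01,0,0],"twist":0},{"slide":[0.01,0,0],"twist":0},{"slide":[0.072,0,0],"twist":0},{"slide":[0.1,0,0],"twist":0},{"slide":[0.112,0,0],"twist":0},{"slide":[0.112,0,0],"twist":0}]' --fingers 0.0 --newtons 110

```text
t: 17.58
tool_pos: [0.4768, 0.0107, 0.2724]
tcp_rot: [0.001, -0.0, 1.0, -0.0]
ft_force: [-0.4, -0.2, -3.4]
width: 0.0029
finger_force: 118.6
```

```bash
python3 -c "
from h import *
look()"
```

```text
G [0.4775 0.0106 0.2912] F [ 0.08 -0.53 -3.05] grip 118.7
handle rows [(167, 263.0), (169, 262.5), (171, 262.0), (173, 262.0), (175, 263.5), (177, 265.0), (179, 266.5), (181, 265.7), (183, 268.0), (185, 268.5)] dx/dy [  0.48461538 179.04871795]
green [[257, 199], [270, 209], [289, 196], [277, 183], [273, 183], [269, 189], [262, 183]]
60 {'tip': [265.0, 170.0], 'foot': [275.0, 204.0], 'footn': [267.0, 197.0], 'lip': [290.0, 187.0]}
70 {'tip': [266.0, 168.0], 'foot': [269.0, 208.0], 'footn': [264.0, 199.0], 'lip': [285.0, 194.0]}
80 {'tip': [268.0, 166.0], 'foot': [264.0, 212.0], 'footn': [261.0, 200.0], 'lip': [280.0, 200.0]}
90 {'tip': [269.0, 165.0], 'foot': [259.0, 215.0], 'footn': [258.0, 200.0], 'lip': [275.0, 206.0]}
100 {'tip': [271.0, 164.0], 'foot': [254.0, 216.0], 'footn': [255.0, 200.0], 'lip': [269.0, 211.0]}
```

Still full: at about 71° the cup's wall slopes the wrong way. Next plan: swing it a little past 75°, then rest the lower outer wall near the foot on the bowl's near rim. Lowering and moving +x from there should push the tilt past 90°.

Request:
drive_tool --targets '[{"slide":[0,0,0],"twist":0},{"slide":[0,0,0],"twist":0},{"slide":[-0.0625,0,0],"twist":0},{"slide":[-0.085,0,0],"twist":0},{"slide":[-0.097,0,0],"twist":0},{"slide":[-0.102,0,0],"twist":0},{"slide":[-0.102,0,0],"twist":0}]' --fingers 0.0114 --newtons 20

```text
t: 18.7
tool_pos: [0.5779, 0.0108, 0.2722]
tcp_rot: [0.0, -0.0, 1.0, -0.0]
ft_force: [0.1, -0.0, 0.1]
width: 0.0112
finger_force: 0.0
```

```bash
python3 -c "
from h import *
look()"
```

```text
G [0.5777 0.0108 0.291 ] F [-0.43  0.14  0.4 ] grip 0.0
handle rows [(155, 286.5), (157, 287.0), (159, 288.0), (161, 288.0), (163, 288.0), (165, 288.0), (167, 288.0), (169, 288.0), (171, 288.5), (173, 289.0)] dx/dy [1.64835165e-02 2.85258242e+02]
green [[260, 217], [276, 217], [289, 208], [286, 204], [283, 210], [279, 210], [271, 204], [266, 210], [257, 210]]
60 {'tip': [287.0, 153.0], 'foot': [294.0, 188.0], 'footn': [288.0, 181.0], 'lip': [309.0, 172.0]}
70 {'tip': [288.0, 151.0], 'foot': [289.0, 192.0], 'footn': [285.0, 182.0], 'lip': [304.0, 178.0]}
80 {'tip': [290.0, 150.0], 'foot': [284.0, 195.0], 'footn': [282.0, 183.0], 'lip': [299.0, 184.0]}
90 {'tip': [291.0, 148.0], 'foot': [280.0, 198.0], 'footn': [279.0, 183.0], 'lip': [294.0, 190.0]}
100 {'tip': [293.0, 147.0], 'foot': [275.0, 199.0], 'footn': [277.0, 183.0], 'lip': [289.0, 194.0]}
```

The grip lost the cup (0 N). I'll locate it before moving.

Run:
```python
from h import *
S=r.read_camera("side")
h=cv2.cvtColor(S,cv2.COLOR_RGB2HSV)
def sym(p):
    H,s,v=map(int,p)
    if s<45: return 'w' if v>185 else ('.' if v>95 else 'k')
    if 100<=H<=128: return 'B'
    if 60<=H<100: return 'G'
    if 20<H<35: return 'Y'
    if 6<=H<=20: return 'o'
    if H<6 or H>165: return 'r'
    return '?'
for y in range(150,240,2): print(y,''.join(sym(h[y,x]) for x in range(225,325)))
```

```text
150 oooooo........wwwwwwwwwwwwwwwwwwwwwwwwwwwwwwwwwwwwwwwwwwwwww..kkkkkkkkkkkkk..wwwwwwwwwwwwwwwwwwwwwww
152 oooooo........wwwwwwwwwwwwwwwwwwwwwwwwwwwwwwwwwwwwwwwwwwwwww..kkkkkkkkkko.wwwwwwwwwwwwwwwwwwwwwwwwww
154 ooooooo........wwwwwwwwwwwwwwwwwwwwwwwwwwwwwwwwwwwwwwwwwwwwww..kkkkkkkkoooowwwwwwwwwwwwwwwwwwwwwwwww
156 ooooooo..........wwwwwwwwwwwwwwwwwwwwwwwwwwwwwwwwwwwwwwwwwwoooooookkkkkoooooowwwwwwwwwwwwwwwwwwwwwww
158 ooooooo............wwwwwwwwwwwwwwwwwwwwwwwwwwwwwwwwwwwwwwwwoooooooo.kooooooooowwwwwwwwwwwwwwwwwwwwww
160 ooooooo..............wwwwwwwwwwwwwwwwwwwwwwwwwwwwwwwwwwwwwoooooooooooooooooooowwwwwwwwwwwwwwwwwwwwww
162 oooo...................wwwwwwwwwwwwwwwwwwwwwwwwwwwwwwwwwwwoooooooooooooooooooo.wwwwwwwwwwwwwwwwwwwww
164 oo......................wwwwwwwwwwwwwwwwwwwwwwwwwwwwwwwwww.oooooooooooooooooo.wwwwwwwwwwwwwwwwwwwwww
166 kkk......................wwwwwwwwwwwwwwwwwwwwwwwwwwwwwwwwwoooooooooooooooooooo.wwwwwwwwwwwwwwwwwwwww
168 kkk.....................wwwwwwwwwwwwwwwwwwwwwwwwwwwwwwwwwwoooooooooooooooooooo.wwwwwwwwwwwwwwwwwwwww
170 kkkk..................wwwwwwwwwwwwwwwwwwwwwwww
[... 2924 characters left out ...]
rrrrrrrrrrrrwwwwwwww.YYYooooYYYYYYYYYYYYYYYYYYYYYYYYYY................
228 rrrrrrrrrrrrrrrrrrrrrrrrrrrrrrrrrrrrrrrrrrwwwwwwwwww.YoooooYYYYYYYYYYYYYYYYYYYYYY...................
230 rrrrrrrrrrrrrrrrrrrrrrrrrrrrrrrrrrrrrrrrrrwwwwwwwwwwww..ooYYYYYYYYYYYYYYYYYYYY......................
232 rrrrrrrrrrrrrrrrrrrrrrrrrrrrrrrrrrrrrrrrrrwwwwwwwwwwwwww......YYYYYYYYYY............................
234 rrrrrrrrrrrrrrkkkkkkkkkkkkkrrrrrrrrrrrrrrowwwwwwwwwwwwwwwwww........................................
236 rrrrrrrrrrrkkkkkkkkkkk.........rrrrrrrrrr.wwwwwwwwwwwwwwwwwwwww.....................................
238 rrrrrrrrrkkkkkkkk................rrrrrrrr.wwwwwwwwwwwwwwwwwwwwww....................................
```

The text view suggests the cup dropped roughly upright between the blue and red bowls, pebbles still inside. It sits at columns 256–290, rows 190–223. I'll clear the arm and measure it.

Request:
drive_tool --targets '[{"slide":[0,0,-0.04],"twist":0},{"slide":[0,0.05,-0.06],"twist":0},{"slide":[0,0.11,-0.06],"twist":0},{"slide":[0,0.17,-0.06],"twist":0},{"slide":[0,0.23,-0.06],"twist":0},{"slide":[0,0.26,-0.06],"twist":0}]' --fingers 0.06

```text
t: 19.75
tool_pos: [0.5773, 0.2737, 0.3318]
tcp_rot: [-0.0, -0.002, 1.0, 0.0]
ft_force: [0.3, -1.1, -0.2]
width: 0.0603
finger_force: 0.0
```

```bash
cat >> h.py <<'E'
def sym(p):
    H,s,v=map(int,p)
    if s<45: return 'w' if v>185 else ('.' if v>95 else 'k')
    return 'B' if 100<=H<=128 else 'G' if 60<=H<100 else 'Y' if 20<H<35 else 'o' if 6<=H<=20 else 'r' if H<6 or H>165 else '?'
def asc(im,x0,y0,x1,y1,st=1):
    h=cv2.cvtColor(im,cv2.COLOR_RGB2HSV)
    for y in range(y0,y1,st): print(y,''.join(sym(h[y,x]) for x in range(x0,x1)))
E
python3 - <<'E'
from h import *
T=r.read_camera("top");asc(T,235,165,320,300,2)
S=r.read_camera("side");asc(S,240,186,300,228)
E
```

```text
165 ...............wwwwwwwww...............................................kkkkkkkkk.....
167 wwwwwwwwwww....wwwwwwwww.....w.......................................................
169 wwww..........wwwwwwwww........w.....................................................
171 ..............wwwwww.................................................................
173 ................w..............w..BBBBBBBBBBBBBBBB...................................
175 .............................BBBBBBBBBBBBBBBBBBBBBBBBB...............................
177 ..........................BBBBBBBBBBBBBBBBBBBBBBBBBBBBBBBB...........................
179 ........................BBBBBBBBBBBBBBBBBBBBBBBBBBBBBBBBBBBB.........................
181 ......................BBBBBBBBBBBBBBBBBBBBBBBBBBBBBBBBBBBBBBBB.......................
183 .....................BBBBBBBBBBBBBBBBBBBBBBBBBBBBBBBBBBBBBBBBBB......................
185 ....................BBBBBBBBBBBBBBBBBBBBBBBBBBBBBBBBBBBBBBBBBBBB.....................
187 ..................BBBBBBBBBBBBBBBBBBBBBkkkkkkkkBBBBBBBBBBBBBBBBBBkkkkkkkkk...........
189 ................
[... 7049 characters left out ...]
rrrrrrroYGGGGGGGGGGGGGGGGGGG?YYYYYYYYookkkkkooYYYY
218 rrrrrrrrrrrrrrrrrrroGGGGGGGGGGGGGGGGG?YYYYYYYYYYYYYYYYYYYYYY
219 rrrrrrrrrrrrrrrrrrrro?GGGGGGGGGGGGG?YYYYYYYYYYYYYYYYYYYYYYYY
220 rrrrrrrrrrrrrrrrrrrrrokGGGGGGGGGGG?YYYYYYYYYYYYYYYYYYYYYYYYY
221 rrrrrrrrrrrrrrrrrrrrrrookGGGGGGGG?YYYYYYYYYYYYYYYYYYYYYYYYYY
222 rrrrrrrrrrrrrrrrrrrrrrrroo..GGGG?YYYYYYYYYYYYYYYYYYYYYYYYYYY
223 rrrrrrrrrrrrrrrrrrrrrrrrro.......YYYYYYYYYYYYYYYYYYYYYYYYYYY
224 rrrrrrrrrrrrrrrrrrrrrrrrrrwww.....YYYYYYYYYYYYYYYYYYYYYYYYYY
225 rrrrrrrrrrrrrrrrrrrrrrrrrrowwwwwww.YYYYYoYYYYYYYYYYYYYYYYYYY
226 rrrrrrrrrrrrrrrrrrrrrrrrrrrwwwwwwww.YYYooooYYYYYYYYYYYYYYYYY
227 rrrrrrrrrrrrrrrrrrrrrrrrrrrwwwwwwwww.YYoorooYYYYYYYYYYYYYYYY
```

Run:
```python
from h import *
T=r.read_camera("top");S=r.read_camera("side")
for n,a,b in(("tip",(288.5,269),(252,206)),("junction",(285.5,244),(268.5,204))): print(n,tri(a,b))
mt=mask(T,(6,100,40),(20,255,255),(278,241,296,274));ms=mask(S,(6,100,40),(20,255,255),(250,199,272,211))
for n,m in(("T",mt),("S",ms)):
    c=blob(m);q=cv2.minAreaRect(c);print(n,q,cv2.boxPoints(q).round(1).tolist())
# red and blue rims
e=cv2.fitEllipse(cv2.convexHull(blob(mask(T,(0,120,80),(5,255,255),(245,250,305,302)))));print("red",e[0],e[1],plane("top",e[0],.13))
# orange pebble and rim extremes
print("rim left/right @", plane("top",(267,227),.13),plane("top",(302,229),.13),plane("top",(281,214.5),.13))
print("pebbles in bowl? grey floor values");h=cv2.cvtColor(T,cv2.COLOR_RGB2HSV);print(h[189:211:3,268:290:3,2])
```

```text
tip (array([ 0.37039529, -0.01363014,  0.25599139]), np.float64(0.00289512898295433))
junction (array([ 0.44230232, -0.00861124,  0.20122983]), np.float64(0.006692369974980876))
T ((287.48077392578125, 254.9038543701172), (28.63295555114746, 6.471832275390625), 78.69007110595703) [[281.5, 241.5], [287.79998779296875, 240.1999969482422], [293.5, 268.29998779296875], [287.1000061035156, 269.6000061035156]]
S ((259.9878234863281, 204.39022827148438), (6.515460968017578, 16.675161361694336), 83.6598129272461) [[251.3000030517578, 202.10000610351562], [267.8999938964844, 200.1999969482422], [268.6000061035156, 206.6999969482422], [252.10000610351562, 208.5]]
red (276.09869384765625, 274.06085205078125) (50.91543960571289, 51.0621337890625) [0.35778343 0.02054474 0.13      ]
rim left/right @ [0.49639602 0.04666079 0.13      ] [ 0.48971576 -0.05709903  0.13      ] [0.53362517 0.00480279 0.13      ]
pebbles in bowl? grey floor values
[[ 56  47  43  96  97  93  85 181]
 [ 49  48  94  96  98  94  97  92]
 [ 49  45  97  97  97  95  96  94]
 [ 47  97  95  95  95  98  95  97]
 [ 47 100  96  96  98  98  96  98]
 [ 49  99  96  97  97  98  96  98]
 [ 48  99  98  96  94  98  98  89]
 [ 50  62  99  96 110 108  53  63]]
```

The cup landed wedged between the red and blue rims, mouth up at about 37° with the pebbles inside. The handle can be reached at about (0.406, −0.011, 0.229), so I'll refine that and regrip.

Run:
```python
from h import *
a,e1=tri((290.3,269),(251.7,205.3));b,e2=tri((284.6,240.8),(268.2,203.5));print(a,e1,b,e2,np.degrees(np.arctan2(*(b-a)[1::-1])),np.degrees(np.arctan2((a-b)[2],np.hypot(*(b-a)[:2]))))
m=(a+b)/2;print(m)
goto([m[0]-.003,m[1],.30],8);goto([m[0]-.003,m[1],m[2]-.0187],8)
```

```text
[ 0.36881611 -0.01701812  0.26327158] 0.0006873336335390895 [ 0.44950797 -0.00435793  0.1951898 ] 0.0007374799709579735 8.91675863748068 39.81217891228743
[ 0.40916204 -0.01068802  0.22923069]
slide [ 0.172  -0.2813  0.032 ] twist -7.9 yaw now 0.1 tilt -1.0 X [-1.    -0.002  0.   ]
slide [ 0.172  -0.2812  0.1215] twist -7.9 yaw now 0.1 tilt -1.0 X [-1.    -0.002  0.   ]
```

Request:
drive_tool --targets '[{"slide":[0.03,-0.047,0],"twist":-4},{"slide":[0.06,-0.095,0],"twist":-8.5},{"slide":[0.09,-0.142,0],"twist":-8.5},{"slide":[0.12,-0.19,0],"twist":-8.5},{"slide":[0.15,-0.237,0],"twist":-8.5},{"slide":[0.175,-0.2825,0],"twist":-8.5},{"slide":[0.175,-0.2825,0],"twist":-8.5},{"slide":[0.175,-0.2825,0.03],"twist":-8.5},{"slide":[0.175,-0.2825,0.06],"twist":-8.5},{"slide":[0.175,-0.2825,0.09],"twist":-8.5},{"slide":[0.175,-0.2825,0.1155],"twist":-8.5},{"slide":[0.175,-0.2825,0.1155],"twist":-8.5}]' --fingers 0.04

```text
t: 21.45
tool_pos: [0.4014, -0.0115, 0.2146]
tcp_rot: [-0.002, -0.074, 0.997, 0.001]
ft_force: [-0.7, 0.0, -0.2]
width: 0.0401
finger_force: 0.0
```

Request:
drive_tool --targets '[{"slide":[0,0,0],"twist":0},{"slide":[0,0,0],"twist":0},{"slide":[0,0,0],"twist":0},{"slide":[0,0,0],"twist":0}]' --fingers 0.0 --newtons 60

```text
t: 21.95
tool_pos: [0.404, -0.0123, 0.2175]
tcp_rot: [0.001, -0.074, 0.997, -0.001]
ft_force: [-1.1, -0.7, 3.2]
width: 0.0107
finger_force: 55.6
```

Run:
```python
from h import *
look()
S=r.read_camera("side");asc(S,245,180,295,224,2)
```

```text
G [ 0.404  -0.0123  0.2362] F [-0.99 -1.42  5.8 ] grip 55.7
handle rows [(201, 255.5), (203, 255.5), (205, 254.5), (207, 257.0), (209, 251.2), (211, 247.2)] dx/dy [ -0.57619048 373.71111111]
green [[289, 207], [287, 205], [280, 210], [271, 203], [267, 209], [257, 210], [257, 213], [264, 220], [271, 222]]
60 {'tip': [254.0, 200.0], 'foot': [265.0, 231.0], 'footn': [257.0, 226.0], 'lip': [280.0, 214.0]}
70 {'tip': [255.0, 198.0], 'foot': [260.0, 236.0], 'footn': [254.0, 227.0], 'lip': [276.0, 221.0]}
80 {'tip': [257.0, 196.0], 'foot': [254.0, 240.0], 'footn': [250.0, 229.0], 'lip': [271.0, 227.0]}
90 {'tip': [259.0, 195.0], 'foot': [249.0, 243.0], 'footn': [247.0, 229.0], 'lip': [265.0, 233.0]}
100 {'tip': [260.0, 193.0], 'foot': [243.0, 245.0], 'footn': [245.0, 229.0], 'lip': [259.0, 238.0]}
180 kkkkkkkkkkkkkkkkkkkkkkkkk..wwwwBBBBBBBBBBBBBBBBBBB
182 kkkkkkkkkkkkkkkkkkkkkkkkk..wwBBBBBBBBBBBBBBBBBBBBB
184 kk..kkkkkkkkkkkkkkkkkkkkkk.BBBBBBBBBBBBBBBBBBBBBBB
186 kkkkkkkkkkkkkkkkkkkkkk..kkkBBBBBBBBBBBBBBBBBBBBBBB
188 kkkkkkkkkkkkkkkkkkkkk....kkkkkkkBBBBBBBBBBBBBBBBBB
190 .kkkkkkkkkkkkkkkkkk
[... 211 characters left out ...]
kkkkkkkkkkkGGGGGG....GGGGGGGGkkkkkkkkkkk
200 wwwwwwww..kookkkkkkkYYY?GG.......G..www..kkk......
202 wwwwwww..oooookkkkkoooooYGG.......wwwwww..........
204 wwwwww.oooooookkkkoooooo?GGGGG....wwww...GG.......
206 wwwwwoooooooooooooooooYGGGGGGGGGG.ooo...GGGGGBBBBB
208 wooowoooooooooooYYoYY?GGGGGGGGGGGG?ooYGGGGGGGGBBBB
210 oooooo.....GGGGGGGGGGGGGGGGGGGGGGGGGGGGGGGGGGBBBBB
212 ooorrrrrow..GGGGGGGGGGGGGGGGGGGGGGGGGGGGGBBBBBBBBB
214 rrrrrrrrrrroGGGGGGGGGGGGGGGGGGGGGGGGGGGBBBBBBBBBBB
216 rrrrrrrrrrrrYGGGGGGGGGGGGGGGGGGGGGGYYYYokBBBBBBBBB
218 rrrrrrrrrrrrrooGGGGGGGGGGGGGGGGGYYYYYYYYYYYYYYYYYY
220 rrrrrrrrrrrrrrrrooGGGGGGGGGGGGYYYYYYYYYYYYYYYYYYYY
222 rrrrrrrrrrrrrrrrrrrro..GGGGGYYYYYYYYYYYYYYYYYYYYYY
```

Regripped at 56 N. Clamp, then lift clear of both rims.

Request:
drive_tool --targets '[{"slide":[0,0,0],"twist":0},{"slide":[0,0,0],"twist":0},{"slide":[0,0,-0.01],"twist":0},{"slide":[0,0,-0.02],"twist":0},{"slide":[0,0,-0.032],"twist":0},{"slide":[0,0,-0.044],"twist":0},{"slide":[0,0,-0.052],"twist":3},{"slide":[0,0,-0.055],"twist":6},{"slide":[0,0,-0.055],"twist":8.5},{"slide":[0,0,-0.055],"twist":8.5}]' --fingers 0.0 --newtons 100

```text
t: 23.5
tool_pos: [0.4033, -0.0118, 0.2719]
tcp_rot: [0.0, -0.001, 1.0, 0.0]
ft_force: [-0.5, -0.4, -3.9]
width: 0.0087
finger_force: 93.4
```

Run:
```python
from h import *
look()
S=r.read_camera("side");asc(S,250,160,302,216,2)
goto([.460,.012,.257-.0187],0)
```

```text
G [ 0.4033 -0.0118  0.2905] F [ 0.15 -0.36 -3.18] grip 93.3
handle rows [(187, 253.5), (189, 253.5), (191, 252.0), (193, 252.0), (195, 255.1)] dx/dy [  0.325 189.325]
green [[269, 183], [263, 187], [268, 188], [271, 194], [265, 200], [259, 198], [257, 206], [270, 214], [289, 203], [290, 199], [281, 202], [271, 194], [274, 189], [283, 192]]
60 {'tip': [253.0, 187.0], 'foot': [264.0, 220.0], 'footn': [256.0, 214.0], 'lip': [280.0, 203.0]}
70 {'tip': [254.0, 185.0], 'foot': [259.0, 225.0], 'footn': [252.0, 216.0], 'lip': [275.0, 210.0]}
80 {'tip': [256.0, 183.0], 'foot': [253.0, 229.0], 'footn': [249.0, 217.0], 'lip': [270.0, 216.0]}
90 {'tip': [258.0, 182.0], 'foot': [247.0, 232.0], 'footn': [246.0, 218.0], 'lip': [264.0, 222.0]}
100 {'tip': [259.0, 180.0], 'foot': [242.0, 234.0], 'footn': [243.0, 218.0], 'lip': [258.0, 227.0]}
160 kkkkkkkkkkkkkkkkkk..wwwwwwwwwwwwwooooooooooooooooooo
162 kkkkkkkkkkkkkkkkk..wwwwwwwwwwwwwwooooooooooooooooooo
164 kkkkkkkkkkkkkkkkk..wwwwwwwwwwwwww.oooooooooooooooooo
166 kkkkkkkkkkkkkkkkk..wwwwwwwwwwwwwwooooooooooooooooooo
168 kkkkkkkkkkkkkkkkkk..wwwwwwwwww
[... 722 characters left out ...]
ooooooooYGGG..w.......www..BBBBBBBBBBBBBB
196 ......oooooooooooo?GGGGGG......wwwwww..GBkkBBBBBBBBB
198 wwwwwww..GGG??YY?GGGGGGGGGGGG...ww....GGGkkkkkk....B
200 wwwwwww.GGGGGGGGGGGGGGGGGGGGGGk......GGGGG..........
202 wwwwww.GGGGGGGGGGGGGGGGGGGGGGGGGGGGGGGGGGG..........
204 wwwwww.GGGGGGGGGGGGGGGGGGGGGGGGGGGGGGGGGBB...BBBBBBB
206 wwww...GGGGGGGGGGGGGGGGGGGGGGGGGGGGGBBBBBBBBBBBBBBBB
208 w........GGGGGGGGGGGGGGGGGGGGGGGGBBBBBBBBBBBBBBBBBBB
210 o.....www...GGGGGGGGGGGGGGGGGGBBBBBBBBBBBBBBBBBBBBBB
212 rrrowwwwwwww..GGGGGGGGGG?YYYYoBBBBBBBBBBBBBBBBBBBBBB
214 rrrrrrowwwwwww...GGGG?YYYYYYYYYoBBBBBBBBBBBBBBBBBBBo
slide [-0.0568  0.0237  0.0331] twist 0.1 yaw now 0.1 tilt -1.0 X [-1.    -0.001  0.   ]
```

The weight is unchanged, so all the pebbles are still in. Move over the bowl's near rim and set the underside on it.

Request:
drive_tool --targets '[{"slide":[-0.01,0.004,0],"twist":0},{"slide":[-0.025,0.01,0],"twist":0},{"slide":[-0.04,0.017,0],"twist":0},{"slide":[-0.052,0.022,0],"twist":0},{"slide":[-0.057,0.024,0.003],"twist":0},{"slide":[-0.057,0.024,0.012],"twist":0},{"slide":[-0.057,0.024,0.022],"twist":0},{"slide":[-0.057,0.024,0.03],"twist":0},{"slide":[-0.057,0.024,0.03],"twist":0}]'

```text
t: 24.92
tool_pos: [0.4588, 0.0107, 0.251]
tcp_rot: [0.002, -0.0, 1.0, -0.002]
ft_force: [-19.8, -2.3, 46.2]
width: 0.0085
finger_force: 100.1
```

Request:
drive_tool --targets '[{"slide":[0,0,0],"twist":0},{"slide":[0,0,0.002],"twist":0}]' --fingers 0.0105

```text
t: 25.18
tool_pos: [0.4593, 0.0104, 0.2507]
tcp_rot: [0.002, -0.0, 1.0, -0.003]
ft_force: [-26.1, -2.7, 57.6]
width: 0.0104
finger_force: 57.6
```

It touched about 10 mm early and is pressing at 57 N, so I'll back off.

Request:
drive_tool --targets '[{"slide":[0,0,-0.008],"twist":0},{"slide":[0,0,-0.014],"twist":0},{"slide":[0,0,-0.014],"twist":0}]'

```text
t: 25.55
tool_pos: [0.4596, 0.0118, 0.2537]
tcp_rot: [-0.0, -0.0, 1.0, -0.0]
ft_force: [-3.5, -0.3, 7.4]
width: 0.0107
finger_force: 50.3
```

Run:
```python
from h import *
look()
S=r.read_camera("side");asc(S,255,160,315,206,2)
```

```text
G [0.4594 0.0119 0.2723] F [-3.65 -0.82  7.61] grip 50.3
handle rows [(177, 261.5), (179, 261.0), (181, 260.5), (183, 260.0), (185, 262.4)] dx/dy [-2.0000e-01  2.9655e+02]
green [[274, 175], [271, 179], [276, 180], [278, 184], [273, 190], [266, 189], [264, 195], [266, 199], [278, 205], [295, 195], [296, 191], [291, 194], [286, 192], [278, 183], [282, 180], [288, 183]]
60 {'tip': [260.0, 177.0], 'foot': [271.0, 211.0], 'footn': [263.0, 204.0], 'lip': [286.0, 194.0]}
70 {'tip': [262.0, 175.0], 'foot': [266.0, 215.0], 'footn': [260.0, 206.0], 'lip': [281.0, 201.0]}
80 {'tip': [264.0, 174.0], 'foot': [260.0, 219.0], 'footn': [257.0, 207.0], 'lip': [276.0, 207.0]}
90 {'tip': [265.0, 172.0], 'foot': [255.0, 222.0], 'footn': [254.0, 208.0], 'lip': [271.0, 212.0]}
100 {'tip': [267.0, 171.0], 'foot': [250.0, 223.0], 'footn': [251.0, 207.0], 'lip': [265.0, 217.0]}
160 ..kkkkkkkkkkkkkkkkkkk..wwwwwoooooooooooooooooooowwwwwwwwwwww
162 ..kkkkkkkkkkkkkkkkkkk...wwwwoooooooooooooooooooo.wwwwwwwwwww
164 kkkkkkkkkkBkkkkkkkkkkkk.....ooooooooooooooooooo..wwwwwwwwwww
166 kkkkkkkkkkkkkkkkkkkkkkkkkkkooooooo
[... 561 characters left out ...]
oooooooooooYGGG......kGGGGBBBBBBBBBBBBBBBBBBBBw..o
186 www.....ooooooooooooYGGGG........wwwww.BBBBBBBBBBBBBBBBBBB.o
188 wwwwwwwww..G??YYooY?GGGGGGGGG...wwwwww.GBBBBBBBBBBBBBBBBBBB.
190 wwwwwwwww.GGGGGGGGGGGGGGGGGGGGG........GGGBBBBBBBBBBBBBBBBB.
192 wwwwwwww.GGGGGGGGGGGGGGGGGGGGGGGGGk..kGGGGGBBBBBBBBBBBBBBBB.
194 wwwwwwww.GGGGGGGGGGGGGGGGGGGGGGGGGGGGGGGGGBBBBBBBBBBBBBBBBww
196 wwwwwwww.GGGGGGGGGGGGGGGGGGGGGGGGGGGGGGGGBBBBBBBBBBBBBBBBBww
198 wwwwwwwww.GGGGGGGGGGGGGGGGGGGGGGGGGGkkkkk.....BBBBBBBBBBB.ww
200 wwwwwww....GGGGGGGGGGGGGGGGGGGGGkk.............BBBBBBBBB..ww
202 wwww...........GGGGGGGGGGGGGGkk................BBBBBBBBB.www
204 ww........wwwwwYYY?GGGGGGGGBBB..............BBBBBBBBBBB.Ywww
```

Request:
drive_tool --targets '[{"slide":[0,0,-0.002],"twist":0},{"slide":[0,0,-0.002],"twist":0}]' --fingers 0.0115

```text
t: 26.1
tool_pos: [0.4601, 0.0123, 0.2542]
tcp_rot: [-0.001, -0.0, 1.0, 0.0]
ft_force: [0.5, 0.0, -3.0]
width: 0.0114
finger_force: 10.9
```

Run:
```python
from h import *
G=r.get_obs()["tool_pos"]+[0,0,.0187]
for th in(30,35,40,45): print(th,cuppts(th,G))
look()
```

```text
30 {'tip': array([257., 183.]), 'foot': array([285., 193.]), 'footn': array([273., 195.]), 'lip': array([296., 172.])}
35 {'tip': array([258., 182.]), 'foot': array([283., 196.]), 'footn': array([271., 197.]), 'lip': array([295., 176.])}
40 {'tip': array([258., 181.]), 'foot': array([281., 199.]), 'footn': array([270., 199.]), 'lip': array([293., 179.])}
45 {'tip': array([259., 180.]), 'foot': array([278., 202.]), 'footn': array([268., 200.]), 'lip': array([292., 183.])}
G [0.46  0.012 0.273] F [-0.89 -0.16 -0.93] grip 11.1
handle rows [(177, 261.0), (179, 261.0), (181, 261.0), (183, 261.0), (185, 260.8), (187, 264.5)] dx/dy [1.00000000e-01 2.42633333e+02]
green [[275, 183], [276, 187], [272, 193], [265, 191], [263, 201], [279, 209], [294, 193], [285, 192], [284, 187]]
60 {'tip': [261.0, 177.0], 'foot': [271.0, 210.0], 'footn': [263.0, 204.0], 'lip': [286.0, 194.0]}
70 {'tip': [262.0, 175.0], 'foot': [266.0, 215.0], 'footn': [260.0, 206.0], 'lip': [281.0, 200.0]}
80 {'tip': [264.0, 173.0], 'foot': [260.0, 219.0], 'footn': [257.0, 207.0], 'lip': [276.0, 207.0]}
90 {'tip': [265.0, 172.0], 'foot': [255.0, 221.0], 'footn': [254.0, 207.0], 'lip': [271.0, 212.0]}
100 {'tip': [267.0, 171.0], 'foot': [250.0, 223.0], 'footn': [251.0, 207.0], 'lip': [265.0, 217.0]}
```

Request:
drive_tool --targets '[{"slide":[0,0,0],"twist":0},{"slide":[-0.006,0,-0.004],"twist":0},{"slide":[-0.014,0,-0.008],"twist":0},{"slide":[-0.022,0,-0.01],"twist":0},{"slide":[-0.03,0,-0.011],"twist":0},{"slide":[-0.038,0,-0.012],"twist":0},{"slide":[-0.046,0,-0.012],"twist":0},{"slide":[-0.053,0,-0.012],"twist":0},{"slide":[-0.059,0,-0.012],"twist":0},{"slide":[-0.059,0,-0.012],"twist":0}]' --fingers 0.0108

```text
t: 27.6
tool_pos: [0.5197, 0.0122, 0.2673]
tcp_rot: [0.0, -0.0, 1.0, -0.0]
ft_force: [0.2, 0.5, -4.0]
width: 0.0112
finger_force: 19.9
```

Run:
```python
from h import *
look()
S=r.read_camera("side");asc(S,262,146,318,206,2)
```

```text
G [0.5192 0.0123 0.286 ] F [-0.38  0.15 -3.05] grip 19.9
handle rows [(162, 274.5), (164, 274.5), (166, 274.5), (168, 273.5), (170, 273.7), (172, 276.5), (174, 277.0), (176, 278.0), (178, 278.5)] dx/dy [  0.36829837 212.56623932]
green [[288, 176], [282, 183], [275, 178], [271, 193], [283, 202], [301, 189]]
60 {'tip': [274.0, 164.0], 'foot': [283.0, 198.0], 'footn': [276.0, 191.0], 'lip': [297.0, 182.0]}
70 {'tip': [275.0, 162.0], 'foot': [278.0, 202.0], 'footn': [272.0, 193.0], 'lip': [293.0, 188.0]}
80 {'tip': [277.0, 160.0], 'foot': [272.0, 206.0], 'footn': [269.0, 194.0], 'lip': [288.0, 194.0]}
90 {'tip': [278.0, 159.0], 'foot': [267.0, 208.0], 'footn': [267.0, 194.0], 'lip': [283.0, 200.0]}
100 {'tip': [280.0, 158.0], 'foot': [262.0, 210.0], 'footn': [264.0, 193.0], 'lip': [277.0, 204.0]}
146 w..kk....kkkkkkkkkkkkkkkkkkkoooooo.wwwwwwwwwwwwwwwwwwwww
148 ww..kk...kkkkkkkkkkkkkkkkkkkkooooo.wwwwwwwwwwwwwwwwwwwww
150 www..kkkkkkkkkkkkkkkkkkkk.kkkkkoo..wwwwwwwwwwwwwwwwwwwww
152 wwww..kkkkkkkkkkkkkkkkkk...kkkkkkk..wwwwwwwwwwwwwwwwwwww
154 wwwwww....kkkkkkkkkkkkooookkkkkkkooooowwwwwwwww
[... 834 characters left out ...]
GGGGGGGBBBBBBBBBBBBBBwww.oooo
184 wwww......GGGGGGGGGGGGGGGGGGGGGGGGGGGBBBBBBBBBBBBw..oooo
186 www....ww.GGGGGGGGGGGGGGGGGGGGGGGGGGGGGBBBBBBBBBBBB.oooo
188 wwwww....GGGGGGGGGGGGGGGGGGGGGGGGGGGGGGGBBBBBBBBBBBB.ooo
190 wwwwwww.GGGGGGGGGGGGGGGGGGGGGGGGGGGGGGGGBBBBBBBBBBBB...o
192 wwwwwww.GGGGGGGGGGGGGGGGGGGGGGGGGGGGGBBBBBBBBBBBBBBB....
194 wwwwwww..GGGGGGGGGGGGGGGGGGGGGGGGGGBBBBBBBBBBBBBBBBwwwww
196 wwwww...BBBGGGGGGGGGGGGGGGGGGGGGGGBBBBBBBBBBBBBBBBBwwwww
198 ww.......BBBBBGGGGGGGGGGGGGGGGkkkk.....BBBBBBBBBBB.wwwww
200 ..........BBBBBBBGGGGGGGGGGk............BBBBBBBBB..wwwww
202 .....wwww..BBBBBBBBGGGGGk................BBBBBBBB.wwwwww
204 ...wwwwwYYYoBBBBBBBBBBBB.............BBBBBBBBBBB.Ywwwwww
```

Tilt is about 68° and the cup hangs freely. I'll push the lip gently against the bowl's inner far wall to bring it up to about 77°.

Request:
drive_tool --targets '[{"slide":[-0.012,0,0],"twist":0},{"slide":[-0.026,0,0.004],"twist":0},{"slide":[-0.038,0,0.012],"twist":0},{"slide":[-0.047,0,0.02],"twist":0},{"slide":[-0.054,0,0.026],"twist":0},{"slide":[-0.06,0,0.027],"twist":0},{"slide":[-0.066,0,0.025],"twist":0},{"slide":[-0.072,0,0.023],"twist":0},{"slide":[-0.078,0,0.021],"twist":0},{"slide":[-0.083,0,0.019],"twist":0},{"slide":[-0.087,0,0.018],"twist":0},{"slide":[-0.087,0,0.018],"twist":0}]'

```text
t: 29.4
tool_pos: [0.6068, 0.0127, 0.2509]
tcp_rot: [0.001, -0.0, 1.0, 0.0]
ft_force: [-4.4, 1.6, 6.0]
width: 0.0112
finger_force: 19.1
```

Run:
```python
from h import *
look()
S=r.read_camera("side");asc(S,270,130,320,206,2)
```

```text
G [0.6067 0.0127 0.2695] F [-3.2   1.8   5.45] grip 19.1
handle rows [(151, 293.0), (153, 291.3), (155, 290.5), (157, 289.5), (159, 290.0), (161, 289.5), (163, 290.0), (165, 289.8), (167, 291.3), (169, 295.0), (171, 295.5), (173, 295.0)] dx/dy [  0.28288399 245.01593137]
green [[290, 168], [281, 185], [289, 195], [295, 196], [312, 184], [301, 169], [294, 175]]
60 {'tip': [293.0, 153.0], 'foot': [299.0, 187.0], 'footn': [293.0, 181.0], 'lip': [313.0, 172.0]}
70 {'tip': [294.0, 152.0], 'foot': [295.0, 191.0], 'footn': [290.0, 182.0], 'lip': [309.0, 178.0]}
80 {'tip': [295.0, 150.0], 'foot': [290.0, 195.0], 'footn': [287.0, 183.0], 'lip': [304.0, 184.0]}
90 {'tip': [297.0, 149.0], 'foot': [285.0, 197.0], 'footn': [285.0, 183.0], 'lip': [299.0, 189.0]}
100 {'tip': [298.0, 148.0], 'foot': [280.0, 198.0], 'footn': [283.0, 182.0], 'lip': [294.0, 194.0]}
130 wwwwwwwwww.kkkkkkkkkkkkkkkkkkkkkkkkkkkoooooooooooo
132 wwwwwwwwwww.kkkkkkkkkkkkkkkkkkkkkkkkkkkooooooooooo
134 wwwwwwwwwww..kkkkkkkkkkkkkkkkkkkkkkkkkkooooooooooo
136 wwwwwwwwwwww..kkk..kkkkkkkkkkkkkkkkkkkkooooooooooo
138 wwwwwwwwwwwwww.kk
[... 1148 characters left out ...]
..w.GGGGGGGGGGGGGGGGGGGGGGGGGGG..wwooooo
182 wwwwBBBBBBBGGGGGGGGGGGGGGGGGGGGGGGGGGGGGGGkYoooooo
184 wwBBBBBBBBBGGGGGGGGGGGGGGGGGGGGGGGGGGGGGGGGYoooooo
186 wBBBBBBBBBBGGGGGGGGGGGGGGGGGGGGGGGGGGGGGGGkooooooo
188 wBBBBBBBBBBBBGGGGGGGGGGGGGGGGGGGGGGGGGGGBBB.oooooo
190 BBBBBBBBBBBBBBGGGGGGGGGGGGGGGGGGGGGGBBBBBBBB...ooo
192 BBBBBBBBBBBBBBBBGGGGGGGGGGGGGGGGGBBBBBBBBBB.......
194 BBBBBBBBBBBBBBBBBBGGGGGGGGGGGBBBBBBBBBBBBB..wwwwww
196 BBBBBBBBBBBBBBBBBBkkGGGGGGGBBBBBBBBBBBBBBB.wwwwwww
198 BBBBBBBBBBBBBBkkkkkkkkkkkk.....BBBBBBBBBBB.wwwwwww
200 ..BBBBBBBBBBkkkkkkk.............BBBBBBBBB..wwwwwww
202 w..BBBBBBBBBBkkk............kkkBBBBBBBBBB.wwwwwwww
204 YYYoBBBBBBBBBBBBBBB.....BBBBBBBBBBBBBBBB.Ywwwwwwww
```

Tilt is now about 77°. Back off the wall, then set the outer wall near the foot on the near rim.

Request:
drive_tool --targets '[{"slide":[0,0,-0.012],"twist":0},{"slide":[0.004,0,-0.024],"twist":0},{"slide":[0.012,0,-0.028],"twist":0},{"slide":[0.022,0,-0.028],"twist":0},{"slide":[0.033,0,-0.028],"twist":0},{"slide":[0.044,0,-0.028],"twist":0},{"slide":[0.055,0,-0.028],"twist":0},{"slide":[0.065,0,-0.028],"twist":0},{"slide":[0.072,0,-0.028],"twist":0},{"slide":[0.075,0,-0.025],"twist":0},{"slide":[0.075,0,-0.018],"twist":0}]'

```text
t: 31.08
tool_pos: [0.5315, 0.0122, 0.2674]
tcp_rot: [0.001, -0.0, 1.0, -0.0]
ft_force: [0.4, -0.1, -3.0]
width: 0.0108
finger_force: 18.2
```

Run:
```python
from h import *
look()
S=r.read_camera("side");asc(S,262,148,300,206,2)
```

```text
G [0.5309 0.0123 0.2847] F [-0.24  0.15 -2.6 ] grip 18.2
handle rows [(159, 277.5), (161, 277.0), (163, 276.5), (165, 275.5), (167, 276.5), (169, 278.0), (171, 279.0), (173, 279.0), (175, 279.5), (177, 280.0), (179, 280.5), (181, 280.0)] dx/dy [  0.29166667 228.4754902 ]
green [[268, 190], [269, 196], [279, 205], [298, 194], [297, 188], [286, 177], [280, 184], [275, 177]]
60 {'tip': [276.0, 162.0], 'foot': [285.0, 196.0], 'footn': [278.0, 190.0], 'lip': [300.0, 180.0]}
70 {'tip': [278.0, 160.0], 'foot': [280.0, 201.0], 'footn': [275.0, 191.0], 'lip': [295.0, 187.0]}
80 {'tip': [279.0, 159.0], 'foot': [275.0, 204.0], 'footn': [272.0, 192.0], 'lip': [290.0, 193.0]}
90 {'tip': [281.0, 157.0], 'foot': [270.0, 207.0], 'footn': [269.0, 192.0], 'lip': [285.0, 198.0]}
100 {'tip': [283.0, 156.0], 'foot': [265.0, 208.0], 'footn': [267.0, 192.0], 'lip': [280.0, 203.0]}
148 wwwwww..kkkkkkkkkkkkkkkkkkkkokkkkk...w
150 wwwwwww..kkkkkkkkkkkkkkkkkk.kkkkkkkkk.
152 wwwwwwwww...kkkkkkkkkkkkkk...kkkkkk..w
154 wwwwwwwwwwww.kkkkkkkkkkGkooookkkkooooo
156 wwwwwwwwwwwww.kkkkkkkkkkkkkkkkkooooooo
158 wwwwwwwwww
[... 317 characters left out ...]
oooooooooooo
174 wwwwwwwwwwwww.oooooooo...orrrrrrrroooo
176 wwwwwwwwwwww.G?oooooooYGGBBBBBBBBBBBBB
178 wwwwwwwww..GGGG?ooooooYGGGGGBBBBBBBBBB
180 wwwwwwww..GGGGGGYoooo?GGGGGGGGBBBBBBBB
182 wwwwww...GGGGGGGGG??GGGGGGGGGGGGBBBBBB
184 wwwww...GGGGGGGGGGGGGGGGGGGGGGGGGBBBBB
186 ww.wwwwwGGGGGGGGGGGGGGGGGGGGGGGGGGGBBB
188 w.....wGGGGGGGGGGGGGGGGGGGGGGGGGGGGGBB
190 ww....GGGGGGGGGGGGGGGGGGGGGGGGGGGGGGGB
192 wwww.GGGGGGGGGGGGGGGGGGGGGGGGGGGGGGGGG
194 wwww..GGGGGGGGGGGGGGGGGGGGGGGGGGGGGGGB
196 wwwww.kGGGGGGGGGGGGGGGGGGGGGGGGGGGGBBB
198 ww....kkGGGGGGGGGGGGGGGGGGGGGGGkkk....
200 ..........kGGGGGGGGGGGGGGGGkk.........
202 .....wwww..BGGGGGGGGGGGGk.............
204 ...wwwwwYYYoBBBGGGGGGGB..............B
```

Tilt is about 78°. Lower and move +x along the planned arc to push past 90°.

Request:
drive_tool --targets '[{"slide":[0,0,0.004],"twist":0},{"slide":[-0.006,0,0.006],"twist":0},{"slide":[-0.013,0,0.008],"twist":0},{"slide":[-0.02,0,0.009],"twist":0},{"slide":[-0.028,0,0.011],"twist":0},{"slide":[-0.036,0,0.013],"twist":0},{"slide":[-0.042,0,0.015],"twist":0},{"slide":[-0.048,0,0.018],"twist":0},{"slide":[-0.048,0,0.018],"twist":0}]'

```text
t: 32.5
tool_pos: [0.5826, 0.012, 0.2525]
tcp_rot: [0.004, -0.0, 1.0, -0.0]
ft_force: [1.0, 0.2, 6.9]
width: 0.0116
finger_force: 21.9
```

Run:
```python
from h import *
look()
S=r.read_camera("side");asc(S,262,140,312,206,2)
```

```text
G [0.5824 0.0121 0.2712] F [1.08 0.14 7.25] grip 21.9
handle rows [(153, 288.5), (155, 288.0), (157, 287.0), (159, 287.0), (161, 287.0), (163, 288.0), (165, 288.0), (167, 288.5), (169, 288.5), (171, 288.5), (173, 289.0), (175, 287.0), (177, 287.3)] dx/dy [6.90476190e-02 2.76414286e+02]
green [[292, 176], [286, 181], [282, 174], [273, 184], [270, 191], [276, 203], [281, 204], [298, 197], [301, 193], [297, 180]]
60 {'tip': [288.0, 157.0], 'foot': [295.0, 191.0], 'footn': [289.0, 184.0], 'lip': [309.0, 175.0]}
70 {'tip': [289.0, 155.0], 'foot': [290.0, 195.0], 'footn': [286.0, 186.0], 'lip': [305.0, 182.0]}
80 {'tip': [291.0, 153.0], 'foot': [285.0, 198.0], 'footn': [283.0, 186.0], 'lip': [300.0, 187.0]}
90 {'tip': [292.0, 152.0], 'foot': [280.0, 201.0], 'footn': [280.0, 187.0], 'lip': [295.0, 193.0]}
100 {'tip': [294.0, 151.0], 'foot': [276.0, 202.0], 'footn': [278.0, 186.0], 'lip': [290.0, 197.0]}
140 wwwwwwwwwwwwwww..kk...kkkkkkkkkkkkkkkkkkk..wwwwwww
142 wwwwwwwwwwwwwwww..kk...kkkkkkkkkkkkkkkkkkk..wwwwww
144 wwwwwwwwwwwwwwwww..kkkkkkkkkkkkkkkkkkk..kkk......w
146 wwwwwwwwwwwwwwwwww..k
[... 924 characters left out ...]
...GGGGGGGGGGG?GGGGGGGGGGGBBBBBBBBBB..ww
182 wwwwww......GGGGGGGGGGGGGGGGGGGGGGGGGBBBBBBBBBBBww
184 www....ww..GGGGGGGGGGGGGGGGGGGGGGGGGGGBBBBBBBBBBBw
186 www.......GGGGGGGGGGGGGGGGGGGGGGGGGGGGGBBBBBBBBBBB
188 www.....GGGGGGGGGGGGGGGGGGGGGGGGGGGGGGGGBBBBBBBBBB
190 wwwwww..GGGGGGGGGGGGGGGGGGGGGGGGGGGGGGGGBBBBBBBBBB
192 wwwwww..GGGGGGGGGGGGGGGGGGGGGGGGGGGGGGGGBBBBBBBBBB
194 wwwwwww.GGGGGGGGGGGGGGGGGGGGGGGGGGGGGGGGBBBBBBBBBB
196 wwwww...GGGGGGGGGGGGGGGGGGGGGGGGGGGGGG...wwwBBBBBB
198 ww.......kGGGGGGGGGGGGGGGGGGGGGGGG?ok.wwwwwwwBBBBB
200 ..........BGGGGGGGGGGGGGGGGGGGGkoooooo.www...BBBB.
202 .....wwww..BBGGGGGGGGGGGGGk....oooooooo..BBBBBBBB.
204 ...wwwwwYYYoBBBGGGGGGBBB......krorrrr?BBBBBBBBBB.Y
```

It works: white and orange pebbles now show in the bowl at (293–306, 196–204), with the tilt at about 88°. Continue.

Request:
drive_tool --targets '[{"slide":[-0.005,0,0.003],"twist":0},{"slide":[-0.01,0,0.006],"twist":0},{"slide":[-0.015,0,0.009],"twist":0},{"slide":[-0.019,0,0.012],"twist":0},{"slide":[-0.022,0,0.015],"twist":0},{"slide":[-0.022,0,0.015],"twist":0}]'

```text
t: 33.55
tool_pos: [0.6086, 0.012, 0.2407]
tcp_rot: [0.008, -0.0, 1.0, -0.0]
ft_force: [5.7, 0.7, 12.1]
width: 0.0109
finger_force: 17.8
```

Request:
drive_tool --targets '[{"slide":[0,0,-0.02],"twist":0},{"slide":[0,0,-0.04],"twist":0},{"slide":[0,0,-0.045],"twist":0},{"slide":[0,0,-0.045],"twist":0}]'

```text
t: 34.05
tool_pos: [0.6016, 0.0123, 0.2793]
tcp_rot: [0.0, -0.0, 1.0, -0.0]
ft_force: [-0.8, 0.2, -1.5]
width: 0.011
finger_force: 21.9
```

Run:
```python
from h import *
look()
S=r.read_camera("side");asc(S,262,140,312,210,2)
```

```text
G [0.6011 0.0123 0.2973] F [-0.21 -0.28 -2.11] grip 21.8
handle rows [(143, 292.5), (145, 292.5), (147, 291.0), (149, 291.5), (151, 291.5), (153, 291.0), (155, 291.0), (157, 290.0), (159, 289.0), (161, 292.0), (163, 292.0), (165, 293.2), (167, 290.0), (169, 289.0)] dx/dy [-8.99680030e-03  2.92629211e+02]
green [[285, 165], [272, 180], [275, 193], [282, 196], [303, 187], [300, 173], [295, 168], [288, 172]]
60 {'tip': [292.0, 147.0], 'foot': [299.0, 183.0], 'footn': [292.0, 175.0], 'lip': [313.0, 167.0]}
70 {'tip': [293.0, 146.0], 'foot': [294.0, 187.0], 'footn': [289.0, 177.0], 'lip': [308.0, 173.0]}
80 {'tip': [295.0, 144.0], 'foot': [289.0, 190.0], 'footn': [286.0, 178.0], 'lip': [304.0, 179.0]}
90 {'tip': [296.0, 143.0], 'foot': [284.0, 192.0], 'footn': [284.0, 178.0], 'lip': [299.0, 184.0]}
100 {'tip': [298.0, 142.0], 'foot': [279.0, 194.0], 'footn': [282.0, 177.0], 'lip': [293.0, 189.0]}
140 wwwwwwwwwwwwwwwwwwwwwwwwwww.kkkkkkkkkkkkk...kkkk..
142 wwwwwwwwwwwwwwwwwwwwwwwwwwww.kkkkkkkkkkBkkkkkk..ww
144 wwwwwwwwwwwwwwwwwwwwwwwwwwww.oooookkkkkkkkk..wwwww
146 wwwwwwwwwwwwwwwwwwwwwwwwww
[... 1029 characters left out ...]
GGGGGGGGGGGGGGGGGGGGGGGGGGGGGGGGGBBBBBBw
186 wwwwwwww..GGGGGGGGGGGGGGGGGGGGGGGGGGGGGGGGBBBBBBBB
188 wwwwwwww.BGGGGGGGGGGGGGGGGGGGGGGGGGGGGGGGGBBBBBBBB
190 wwwwwwwwBBBGGGGGGGGGGGGGGGGGGGGGGGGGGGkkkBBBBBBBBB
192 wwwwwwwwBBBBGGGGGGGGGGGGGGGGGGGGGGkk..wwoooor?BBBB
194 wwwwwwwwBBBBBBGGGGGGGGGGGk....k.....wwwooooor?BBBB
196 wwwww...BBBBBBBBGGGGGGGk.wwwww........oooooorBBBBB
198 ww......BBBBBBBBBBBBBBk..wwwww..kkkk......o..BBBBB
200 ..........BBBBBBBBBBkkkk.www......rrr..wwww.BBBBB.
202 .....wwww..BBBBBBBBkkkkk......ooooooooo....BBBBBB.
204 ...wwwwwYYYoBBBBBBBBBBB....kkkrooorrr?BBBBBBBBBB.Y
206 wwwwwwwYYYYYYBBBBBBBBBBBBBBBBBBBBBBBBBBBBBBBBBBkYY
208 wwwwwwwYYYYYYYoBBBBBBBBBBBBBBBBBBBBBBBBBBBBBB.oYYY
```

Run:
```python
from h import *
f=[]
for _ in range(8): r.read_camera("top");f.append(r.get_obs()["ft_force"][2])
print(np.mean(f),np.std(f))
T=r.read_camera("side");asc(T,282,186,312,208)
```

```text
-1.5336479814634654 0.38402968663753956
186 GGGGGGGGGGGGGGGGGGGGGGBBBBBBBB
187 GGGGGGGGGGGGGGGGGGGGGGBBBBBBBB
188 GGGGGGGGGGGGGGGGGGGGGGBBBBBBBB
189 GGGGGGGGGGGGGGGGGGGGGBBBBBBBBB
190 GGGGGGGGGGGGGGGGGGkkBBBBBBBBBB
191 GGGGGGGGGGGGGGGGG....rrr?BBBBB
192 GGGGGGGGGGGGkkk...wwoooor?BBBB
193 GGGGGGGGGGGk.....wwwoooor?BBBB
194 GGGGkkkkGGk.....wwwooooor?BBBB
195 Gk......kBk.....wwoooooor?BBBB
196 k.wwwww..kkk......oooooorBBBBB
197 .wwwwww..kkkkkk....ooooo?BBBBB
198 .wwwww..kkkkkkkk......o..BBBBB
199 k.www...kk..........w....BBBBB
200 k......kk.....rrro..www.BBBBB.
201 kkk...kkk...rooooo..www.BBBBB.
202 kkkkkkkkk..oooooooo....BBBBBB.
203 BB..kkkk..rooooooo...BBBBBBB..
204 BBB..BBk...ooorrr?BBBBBBBBBB.Y
205 BBBBBBBBBB.?r???BBBBBBBBBBBBYY
206 BBBBBBBBBBBBBBBBBBBBBBBBBBBkYY
207 BBBBBBBBBBBBBBBBBBBBBBBBBBkoYY
```

The averaged weight is −1.5 N, so the cup is empty and the pebbles are in the bowl. Next I'll right the cup by dragging its underside back over the near rim.

Request:
drive_tool --targets '[{"slide":[0.01,0,0.012],"twist":0},{"slide":[0.018,0,0.024],"twist":0},{"slide":[0.022,0,0.033],"twist":0},{"slide":[0.028,0,0.033],"twist":0},{"slide":[0.038,0,0.031],"twist":0},{"slide":[0.048,0,0.028],"twist":0},{"slide":[0.059,0,0.025],"twist":0},{"slide":[0.072,0,0.0245],"twist":0},{"slide":[0.085,0,0.0245],"twist":0},{"slide":[0.097,0,0.0245],"twist":0},{"slide":[0.109,0,0.027],"twist":0},{"slide":[0.121,0,0.03],"twist":0}]'

```text
t: 36.3
tool_pos: [0.4812, 0.012, 0.252]
tcp_rot: [0.002, -0.0, 1.0, -0.0]
ft_force: [-1.1, -0.4, 8.0]
width: 0.0107
finger_force: 17.1
```

Run:
```python
from h import *
S=r.read_camera("side");asc(S,252,155,312,212,2)
o=r.get_obs();print(o["ft_force"],o["finger_force"],o["tool_pos"])
for th in(45,55,65):print(th,cuppts(th,o["tool_pos"]+[0,0,.0187]))
```

```text
155 ww..kkkkkkkkkkkkkkkkkkkkkkkkk.wwwoooooooooooooooowwwwwwwwwww
157 www..kk...kkkkkkkkkkkkkkkkkkk.wwoooooooooooooooooowwwwwwwwww
159 wwww..kkkkkkkkkkkkkkkkkkkkkkkk.oooooooooooooooooooowwwwwwwww
161 wwwww..kkkkkkkkkkkkkkkkkkkkkkkkoooooooooooooooooooo.wwwwwwww
163 wwwwww..kkkkkkkkkkkkkkkkk...kkkkkkkooooooooooooooo..wwwwwwww
165 wwwwwwwwww..kkkkkkkkkkkkk...kkkkkkooooooooooooooooo.wwwwwwww
167 wwwwwwwwwww..kkkkkkkkkkkkkkkkkkoooooooooooooooooooo.wwwwwwww
169 wwwwwwwwwwww..kkkkkkkkkkkkkkk..oooooooooooooooooooo.wwwwwwww
171 wwwwwwwwwwww..kkkkkkkkkkkk..wwww.oooooooooooooooooo..wwwwwww
173 wwwwwwwwwwwwoookkkkkkkkk..wwwwwww.ooooooooooooooo.......wwww
175 wwwwwwwwwwooooookkkkkkkk.wwwwwwww.BBBBBBBBBBBB...........www
177 wwwwwwwwwooooooook.kkkk.wwwwwwBBBBBBBBBBBBBBBBBBBBBB......ww
179 wwwwwwwwooooooooookkk..wwwBBBBBBBBBBBBBBBBBBBBBBBBBBBBB...ww
181 .wwwwwwww.oooooooooooY.GBBBBBBBBBBBBBBBBBBBBBBBBBBBBBBBBB.ww
183 ..wwwwwwwww..ooooooooooYGGGGBBBBBBBBBBBBBBBBBBBBBBBBBBBBBBww
185 wwwwwwwwwww...ooooooooooYGGGGGBBBBBBBBBBBBBBBBBBBBBBBBBBBBBB
187 wwwwwwwwww...GGG?YoooooYGGGGGGGGBBBBBBBBBBBBBBBBBBBBBBBB
[... 533 characters left out ...]
.......wwwww..??GGGGGGGGGGGGGBBBBBBB.?r???BBBBBBBBBBBBYY
207 w.......wwwwwwwwwYYYYY?GGGGGGGGBBBBBBBBBBBBBBBBBBBBBBBBBkoYY
209 ......wwwwwwwwwwwYYYYYYYY?GGBBBBBBBBBBBBBBBBBBBBBBBBBBkoYYYY
211 ...wwwwwwwwwwwwwwYYYYYYYYYYBBBBBBBBBBBBBBBBBBBBBBBBBkoYYYYYY
[-3.45980044  0.07387664  8.64063354] 17.221252208109945 [0.47897623 0.01210419 0.2513259 ]
45 {'tip': array([263., 178.]), 'foot': array([282., 200.]), 'footn': array([272., 198.]), 'lip': array([295., 181.])}
55 {'tip': array([264., 175.]), 'foot': array([277., 205.]), 'footn': array([269., 200.]), 'lip': array([292., 188.])}
65 {'tip': array([266., 173.]), 'foot': array([272., 210.]), 'footn': array([266., 202.]), 'lip': array([288., 195.])}
```

The cup's outer wall now rests on the rim ahead of the grip at about 60°. Pressing down will tilt it back further.

Request:
drive_tool --targets '[{"slide":[0,0,0.005],"twist":0},{"slide":[0,0,0.01],"twist":0},{"slide":[0,0,0.015],"twist":0},{"slide":[0,0,0.02],"twist":0},{"slide":[0.002,0,0.025],"twist":0},{"slide":[0.004,0,0.028],"twist":0}]'

```text
t: 37.1
tool_pos: [0.476, 0.0119, 0.2235]
tcp_rot: [0.0, -0.0, 1.0, -0.001]
ft_force: [-4.3, -0.5, 9.8]
width: 0.0109
finger_force: 6.6
```

Request:
drive_tool --targets '[{"slide":[0,0,0],"twist":0},{"slide":[0,0,0],"twist":0},{"slide":[0,0,-0.02],"twist":0},{"slide":[0.01,0,-0.05],"twist":0},{"slide":[0.01,0,-0.08],"twist":0},{"slide":[0.01,0,-0.08],"twist":0}]' --fingers 0.0 --newtons 60

```text
t: 37.85
tool_pos: [0.4679, 0.012, 0.3037]
tcp_rot: [0.002, -0.0, 1.0, -0.0]
ft_force: [-0.3, -0.6, -0.9]
width: 0.0001
finger_force: 0.0
```

Run:
```python
from h import *
S=r.read_camera("side");asc(S,242,140,312,212,2)
o=r.get_obs();print(o["ft_force"],o["finger_force"],o["tool_pos"])
for th in(30,40,50):print(th,cuppts(th,o["tool_pos"]+[0,0,.0187]))
goto([.395,-.265,.25],0)
```

```text
140 wwwwww..kkkkkkkkkkkkkkkkkkkkkkkkkk..wwwwwwwwwwww.ooooo.wwwwwwwwwwwwwww
142 wwwwwww..kkkkkkkkkkkkkkkkkkkkkkkkkk..wwwwwwwwwww.ooooo.wwwwwwwwwwwwwww
144 wwwwwwww..kkkkkkkkkkkkkkkkkkkkkkkkk..wwwwwwwwwww.ooooo.wwwwwwwwwwwwwww
146 wwwwwwwwww.kkk..kkkkkkkkkkkkkkkkkkk..wwwwwwwwwww.ooooo.wwwwwwwwwwwwwww
148 wwwwwwwwwww.kkk.kkkkkkkkkkkkkkkkkkkk..wwwwwwwwww.ooooo.wwwwwwwwwwwwwww
150 wwwwwwwwwwww..kkkkkkkkkkkkkkkkkk.kkkkk.....wwwww.ooooo.wwwwwwwwwwwwwww
152 wwwwwwwwwwwww..kkkkkkkkkkkkkkkk...kkkkkkkk.wwwwwoooooo.wwwwwwwwwwwwwww
154 wwwwwwwwwwwwww....kkkkkkkkkkkk...kkkkkk...wwoooooooooooooowwwwwwwwwwww
156 wwwwwwwwwwwwwwwwww..kkkkkkkkkkkkkkkkk..wwwoooooooooooooooooowwwwwwwwww
158 ..wwwwwwwwwwwwwwwww..kkkkkkkkkkkkk..wwwwwwooooooooooooooooooowwwwwwwww
160 ....wwwwwwwwwwwwwwww.kkkkkkkkkk...wwwwwwwoooooooooooooooooooowwwwwwwww
162 ......wwwwwwwwwwwwww.kkkkkkkk..wwwwwwwwwwoooooooooooooooooooo.wwwwwwww
164 .......wwwwwwwwwwwww..kkkkkkk.wwwwwwwwwww.oooooooooooooooooo..wwwwwwww
166 ........wwwwwwwwwwwww..kkkkk..wwwwwwwwwwwoooooooooooooooooooo.wwwwwwww
168 .......wwwwwwwwwwwwwww......wwwwwwwwwwwwwooooo
[... 1422 characters left out ...]
BBBBBBBBBBBBBBBBBBBBBBBBkYY
208 wwwwooowww.......wwwwwwwwwwYYYYYYY.BBBBBBBBBBBBBBBBBBBBBBBBBBBBBBBoYYY
210 woooooooo.....wwwwwwwwwwwwwYYYYYYYYYoBBBBBBBBBBBBBBBBBBBBBBBBBBkoYYYYY
[ 0.70225251 -0.24081329 -0.32580249] 0.0 [0.4669053  0.01210454 0.30191931]
30 {'tip': array([258., 171.]), 'foot': array([286., 182.]), 'footn': array([274., 184.]), 'lip': array([298., 161.])}
40 {'tip': array([259., 168.]), 'foot': array([282., 188.]), 'footn': array([271., 187.]), 'lip': array([295., 168.])}
50 {'tip': array([260., 166.]), 'foot': array([277., 194.]), 'footn': array([268., 190.]), 'lip': array([292., 175.])}
slide [ 0.0722 -0.277   0.0519] twist 0.0 yaw now 0.0 tilt -1.0 X [-1.    -0.001 -0.002]
```

The cup slipped out again, so find it.

Run:
```python
from h import *
S=r.read_camera("side");T=r.read_camera("top")
for n,im in(("T",T),("S",S)):
    h=cv2.cvtColor(im,cv2.COLOR_RGB2HSV);m=cv2.inRange(h,(60,90,20),(92,255,255));k,l,st,c=cv2.connectedComponentsWithStats(m)
    print(n,[(st[i].tolist(),c[i].round().tolist()) for i in range(1,k) if st[i,4]>60])
asc(S,225,196,285,262,2)
print();asc(T,225,205,330,290,2)
```

```text
T [([304, 235, 17, 7, 82], [313.0, 237.0]), ([302, 248, 15, 19, 170], [308.0, 255.0]), ([483, 306, 66, 43, 2172], [517.0, 326.0])]
S [([270, 233, 30, 30, 459], [282.0, 249.0]), ([362, 384, 74, 36, 1383], [392.0, 407.0])]
196 wwwww.....ww..........wwwwwwwwwwwwwwwwwwww...BBBBBBBBBBBBB.w
198 wwwwwwwwwwwwww.....wwwwwwwwwwwwwwwwwwww......BBBBBBBBBBBB..w
200 wwwwwwwwwwwwwwwwwwwwwwwwwwwwwwwwwwwww..........BBBBBBBBBBk..
202 wwwwwwwwwwwwwwwwwwwwwwwwwwwwwwwwww........wwww..BBBBBBBBBBkk
204 wwwwwwwwwwwwwwwwwwwwwwwwwwwwwwww........wwwwwYYYoBBBBBBBBBBB
206 wwwwwwwwwwwwwwwwwwwwwwwwwwwww.......wwwwwwwwYYYYYoBBBBBBBBBB
208 wwwwwwwwwwwwwwwwwwwwwooowww.......wwwwwwwwwwYYYYYYY.BBBBBBBB
210 wwwwwwwwwwwwwwwwwwoooooooo.....wwwwwwwwwwwwwYYYYYYYYYoBBBBBB
212 wwwwwwwwwwwwworrooooooorrrrrowwwwwwwwwwwwwwwYYYYYYYYYYoBBBBB
214 wwwwwwworrrrrrrrrrrrrrrrrrrrrrrowwwwwwwwwwwwYYYYYYYYYYYYoBBB
216 wwwwrrrrrrrrrrrrrrrrrrrrrrrrrrrrrrrwwwwwwwwwwYYYYYYYYYYYYYYo
218 worrrrrrrrrrrrrrrrrrrrrrrrrrrrrrrrrrrowwwwwwwYYYYYYYYYYYYYYY
220 rrrrrrrrrrrrrrrrrrrrrrrrrrrrrrrrrrrrrrrwwwwwwwYYYYYYYYYYYYYY
222 rrrrrrrrrrrrrrrrrrrrrrrrrrrrrr
[... 5296 characters left out ...]
.........kkkoooookkkkkkkkkkkkkkkkkkkk...
279 ................wwwwwwwwwwwwwwwwwwwwwwwwwwwwwwwwwwwww.....................kkkoooookkkkkkkkkkkkkkkkkkkkk..
281 ................wwwwwwwwwwwwwwwwwwwwwwwwwwwwwwwwwwwwww....................kkkooookkkkkkkkkkkkkkkkkkkkk...
283 rokk...........wwwwwwwwwwwwwwwwwwwwwwwwwwwwwwwwwwwwwww....................kkkoookkkkkkkkkkkkkkkkkkkkkkk..
285 rrrrrkkk.......wwwwwwwwwwwwwwwwwwwwwwwwwwwwwwwwwwwww..w...................kkkoookkkkkkkkkkkkkkkkkkkkkk...
287 rrrrrrokkkkk..wwwwwwwwwwwwwwwwwwwwwwwwwwwwwwwwwwwwwwwww...................kkkookkkkkkkkkkkkkkkkkkkkkk....
289 rrrrrrrrrkkk..wwwwwwwwwwwwwwwwwwwwwwwwwwwwwwwwwwww.w......................kkkokkkkkkkkkkkkkkkkkkkkkk.....
```

Request:
drive_tool --targets '[{"slide":[0,0.06,0],"twist":0},{"slide":[0,0.12,0],"twist":0},{"slide":[0,0.18,0],"twist":0},{"slide":[0,0.2,0],"twist":0}]' --fingers 0.06

```text
t: 38.5
tool_pos: [0.4648, 0.2148, 0.2993]
tcp_rot: [-0.002, -0.002, 1.0, -0.0]
ft_force: [0.4, -0.1, 0.3]
width: 0.0601
finger_force: 0.0
```

Run:
```python
from h import *
S=r.read_camera("side");T=r.read_camera("top");np.save("st.npy",np.stack([S,T]))
asc(T,265,205,335,305,2);print();asc(S,235,226,345,280,2)
```

```text
205 kkkkkk.k.kkkkkkk.kk..kkkkY.BBBBBBBBoYkkkkkkkkkkkkkkkkkkkkkkkkkkkkkkkk.
207 kkkkkk..k.kkkkkkkkkk...kYYBBBBBBBB.YYkkkkkkkkkkkkkkkkkkkkkkkkkkkk.kkk.
209 Ykkkkkk...kkkk.www..k.kYYBBBBBBBBoYYkkkkkkkkkkkkkkkkkkkkkkkkkkkkk.kkk.
211 YYYkkkkk.k.kk.wwwww.kYYBBBBBBBBBYYYYkkkkkkkkkkkkkkkkkkkkkkkkkkkkk.kkk.
213 BBYYYYkkk...k.wwwww.okBBBBBBBBoYYYYkkkkkkkkkkkkkkkkkkkkkkkkkkkkkk.kkk.
215 BBBBBBkkYYYYYYwwww..BBBBBBBBoYYYYYkkkkkkkkkkkkkkkkkkkkkkkkkkk.kkk.kkk.
217 BBBBBBBBBBBBBBBBBBBBBBBBBBYYYYYYkkkkkkkkkkkkkkkkkkkkkkkkkkkkk.kkkkkkk.
219 YoBBBBBBBBBBBBBBBBBBBBoYYYYYYYYkkkkkkkkkkkkkkkkkkkkkkkkkkkk..kkkkkkkk.
221 YYYYYYYYokBBBBBkYYYYYYYYYYYYYkkkkkkkkkkkkkkkkkkkkkkkkkkkk....kkkkkkkk.
223 YYYYYYYYYYYYYYYYYYYYYYYYYYYkkkkkkkkkkkkkkkkkkkkkkkkkkkkk....oooooookk.
225 ..YYYYYYYYYYYYYYYYYooookkkkkkkkkkkkkkkkkkkkkkkkkkkkkkk......oooooookk.
227 ...........YYYYkrrrkkkkkkkkkkkkkkkkkkkkkkkkkkkkkkkkk........oooooookk.
229 ................................kkkkkkkkkkkkkkk.............oooooookk.
231 ............................................................oooooookk.
233 ..............................................
[... 5055 characters left out ...]
oooooooooo
268 rrrrrrrrrrrrrrrrrrrrrrrrro...................................kkoookkkkkk....wwwwwwoooooooooooooooooooooooooooo
270 rrrrrrrrrrrrrrrrrrrrroo........................................kkkkkkkk...wwwwwwwwoooooooooooooooooooooooooooo
272 ...rrrrrrrrrrrrro................................................kkk.k....wwwwwwwwoooooooooooooooooooooooooooo
274 w....................................................................kkk.....wwwwwoooooooooooooooooooooooooooo
276 wwww..................................................................kkkkk......woooooooooooooooooooooooooooo
278 wwwww.................................................................kkkk........oooooooooooooooooooooooooooo
```

Run:
```python
from h import *
S,T=np.load("st.npy")
def val(im,x0,y0,x1,y1):
    h=cv2.cvtColor(im,cv2.COLOR_RGB2HSV)
    for y in range(y0,y1):
        print(y,''.join(("ABCDEFGH"[min(7,int(v)//20)] if 60<=H<100 and s>=60 else 'o' if 6<=H<=20 and s>90 else 'r' if s>120 else str(min(9,int(v)//25))) for H,s,v in h[y,x0:x1]))
val(T,288,231,328,270);print();val(S,264,230,312,266)
for n,a,b in(("tip",(299.5,292),(247,261)),("junc",(306,265),(272,253))): print(n,tri(a,b))
```

```text
231 76666766666666665556666666666666666664oo
232 76666766667766666666666666666666666664oo
233 77666666654445555555555566666666666664oo
234 776666675EEEEE3EE333333344444444446664oo
235 766666764EEEEEEEEEEEEEDDDDDDDDDDD35664oo
236 76667775FE55FFEEEEEEEEEEEEEEEEEEDD5664oo
237 76667765FF67665GFEEFFFEEEEEEEEEED23564oo
238 7667776GF5777777655FFFFFFFFFFFEFD22342oo
239 7777765GF6777777777665FFFFFFFFFED22221oo
240 666776GGG4555555577777665FFFFFFEC22221oo
241 666676HFE3333333345777777665GFFD222222oo
242 666764ED233333333334777777777653222222oo
243 666763CC3333333333334555555554432333322o
244 666752CC23333333333333333333333333333332
245 66674CCC22223333333333333333333333333333
246 66663CCCCCCC2223333333333333333333333333
247 66652CCCCCCCCCC2223333333333333333333333
248 6664CCCCCCCCCCCCCC2223333333333333333333
249 6664CCCCCCCCCCCCCCCCC2223333333333333333
250 6663CCCCCCCCCCCCCCCCCCCC2222333333333333
251 4442CCCCCCCCCCCCCCCCCCCCCCCC222333333333
252 rr2CCCCCCCCCCCCCCCCCCCCCCCCCC22332333332
253 rrrr1CCCCCCCCCCCCCCCCCCCCCCCC23332322222
254 rrrrr1CCCCCCCCCCCCCCCCCCCCCCC23333332222
255 rrrrrr1CCCCCCCCC
[... 2040 characters left out ...]
ooooooo2DDDDDDDDDDDDDDDDDDDDDD333344554ooooooo
257 oooooo3333DDDDDDDDDDDDDDDDDDDDE333333333ooooooo2
258 oooo433333DDDDDDDDDDDDDDDDDDD3333333322ooooooo23
259 oor44344333DDDDDDDDDDDDDDDDD3333333332ooooooo233
260 rrr434444332DDDDDDDDDDDDDDE333333333oooooooo2334
261 rr44444444332DDDDDDDDDDDD3333333332oooooooo23344
262 rr444444443332DDDDDDDD333333433332oooooooo233346
263 r44444444443333333333333444443332oooooooo2333457
264 444444444433333333333344444443332ooooooo23333467
265 44444444444434444444444444444333ooooooo233333467
tip (array([ 0.30286586, -0.04839221,  0.07924354]), np.float64(0.0036914371748420723))
junc (array([ 0.38694919, -0.07284491,  0.0567016 ]), np.float64(0.0026861844652385086))
```

Reading the text views, the cup lies on its side: clip on top, mouth facing −y, handle toward the robot. The clip can be gripped from above across its 26 mm width, and the cup will then swing toward upright when lifted.

Run:
```python
from h import *
p=plane("top",(321.5,247.8),.112);print(p)
a=plane("top",(297,241),.10);b=plane("top",(317,246.5),.108);d=(b-a)[:2];print("d",d/np.linalg.norm(d),np.degrees(np.arctan2(-d[0],-d[1])))
X=np.array([.93,-.27,-.25]);Z=np.array([-.22,-.95,.22]);Y=np.cross(Z,X);m=np.array([.387,-.073,.057])+.055*X+.018*Z
for n,q in(("clipend",(0,.06,.11)),("clipfoot",(0,.06,.012)),("grip",(0,.065,.095))): w=m+X*q[0]+Y*q[1]+Z*q[2]-Z*.076;print(n,w.round(3),proj("top",w).round(1))
o=r.get_obs();print(o["joint_pos"].round(2),o["t"])
goto([p[0],p[1],.14]);goto([p[0],p[1],.092])
```

```text
[ 0.43490711 -0.11548762  0.112     ]
d [-0.28463698 -0.95863538] 16.537150437974862
clipend [ 0.445 -0.128  0.111] [325.7 244.6]
clipfoot [ 0.466 -0.035  0.09 ] [294.2 238.3]
grip [ 0.449 -0.113  0.113] [320.7 243. ]
[ 0.3   0.04 -0.11  1.42  0.    0.3 ] 38.6
slide [ 0.031  -0.3292  0.1597] twist 0 yaw now 0.3 tilt -1.0 X [-1.    -0.004  0.003]
slide [ 0.0308 -0.3292  0.2077] twist 0 yaw now 0.3 tilt -1.0 X [-1.    -0.004  0.003]
```

Request:
drive_tool --targets '[{"slide":[0.004,-0.05,0],"twist":-10.5},{"slide":[0.008,-0.1,0.01],"twist":-21},{"slide":[0.012,-0.15,0.03],"twist":-31.5},{"slide":[0.016,-0.2,0.05],"twist":-42},{"slide":[0.02,-0.25,0.08],"twist":-52.5},{"slide":[0.025,-0.3,0.11],"twist":-63},{"slide":[0.0277,-0.3292,0.135],"twist":-73.5},{"slide":[0.0277,-0.3292,0.15],"twist":-73.5},{"slide":[0.0277,-0.3292,0.17],"twist":-73.5},{"slide":[0.0277,-0.3292,0.19],"twist":-73.5},{"slide":[0.0277,-0.3292,0.207],"twist":-73.5},{"slide":[0.0277,-0.3292,0.207],"twist":-73.5}]'

```text
t: 40.1
tool_pos: [0.4358, -0.1167, 0.0923]
tcp_rot: [-0.001, -0.598, 0.801, 0.002]
ft_force: [0.1, -0.3, 0.3]
width: 0.0601
finger_force: 0.0
```

Request:
drive_tool --targets '[{"slide":[0,0,0],"twist":0},{"slide":[0,0,0],"twist":0},{"slide":[0,0,0],"twist":0},{"slide":[0,0,0],"twist":0}]' --fingers 0.0 --newtons 50

```text
t: 40.6
tool_pos: [0.4397, -0.1174, 0.0953]
tcp_rot: [0.001, -0.599, 0.801, -0.001]
ft_force: [0.8, -0.6, 0.7]
width: 0.0235
finger_force: 49.1
```

The clip is gripped at 49 N with a 23.5 mm opening. Lift.

Request:
drive_tool --targets '[{"slide":[0,0,-0.015],"twist":0},{"slide":[0,0,-0.035],"twist":0},{"slide":[0,0,-0.06],"twist":0},{"slide":[0,0,-0.085],"twist":0},{"slide":[0,0,-0.1],"twist":0}]'

```text
t: 41.22
tool_pos: [0.4387, -0.1171, 0.196]
tcp_rot: [0.0, -0.599, 0.801, -0.001]
ft_force: [0.2, 0.8, -1.1]
width: 0.0233
finger_force: 49.1
```

Run:
```python
from h import *
S=r.read_camera("side");asc(S,255,195,325,262,2)
o=r.get_obs();G=o["tool_pos"]+[0,0,.0187];print(G,o["ft_force"],o["finger_force"],o["t"],"Gpx",proj("side",G))
d=np.array([-.285,-.958,0]);u=np.array([0,0,1.])
for ph in(90,75,60,45,30):
    c,s=np.cos(np.radians(ph)),np.sin(np.radians(ph));Z=s*d+c*u;Y=s*u-c*d;X=np.cross(Y,Z)
    f=lambda x,y,z:proj("side",G+X*x+Y*(y-.065)+Z*(z-.095)).round().tolist()
    print(ph,"footc",f(0,0,0),"foot-",f(0,-.034,0),"foot+",f(0,.034,0),"lip-",f(0,-.054,.076),"handletip",f(-.144,0,.058),"lip+x",f(.054,0,.076))
goto([.4855,-.337,.17]);goto([.4855,-.337,.118]);goto([.524,-.211,.08])
```

```text
195 wwwwwwwwwwwww..BBBBBBBBBBBBkkkkkkkkkkkkkkkkkkkkkkkkkkkkkk..wwwwwwwww..
197 wwwwwwwwww.....BBBBBBBBBBBkkkkkkkkkkkkkkkkkkkkkkkkkkkkBB..wwwwwwwwwwww
199 wwwwwwww........BBBBBBBB....kkkkkkkkkkkkkkkkkkkkkk.kkkBB..wwwwwwwwwwww
201 wwwww........www.BBBBBB....kkkkkBkkkkkkkkkkkkkkk..kkkBBB..wwwwwwwwwwww
203 www........wwwwwYY...w...kBBBBBkkkkkkkrrkkkkkkkkkkkkBBB..wwwwwwwwwwwww
205 ........wwwwwwwYYYY....kk..wBBBkkkkkkBBBBBkkkkkBBBBBBBBoYYwwwwwwwwwwww
207 .....wwwwwwwwwYYYYYYYkBkk..ww.kkkkkkkBBB.kkkkkBBBBBBBkoYYY.wwwwwwwwwww
209 ...wwwwwwwwwwwYYYYYYYYYoBk....kkkkkBBBBBBkkkkkBBBBBkoYYYYY.wwwwwwwwwww
211 wwwwwwwwwwwwwwYYYYYYYY?kkkkkkkkkkkkBBBBBBkkkkkBBBkoYYYYYYYY.wwwwwwwwww
213 wwwwwwwwwwwwwwYYYY?GGGGGkkkkkkkkkkkBBB...kkkkkkoYYYYYYYYYYY..wwwwwwwww
215 rrrrwwwwwwwwww.??GGGGGGGGGGGGkkkkkk..wwwww..kYYYYYYYYYYYYYY...wwwwwwww
217 rrrrrrowwwwww..GGGGGGGGGGGGGGGkkkkk..wwwwwww.YYYYYYYYYYYYYY......wwwww
219 rrrrrrrrrwww..GGGGGGGGGGGGGGGGGGkkk..wwww....YYYYYYYYYYYYY.........www
221 rrrrrrrrrrww.GGGGGGGGGGGGGGGGGGGGkk.........k?YYYYYYYYYYY............w
223 rrrrrrrrrrrw.GGGGGGGGGGGGGGGGGGGGGGk......kkGG
[... 1806 characters left out ...]
etip [250.0, 250.0] lip+x [307.0, 226.0]
60 footc [285.0, 230.0] foot- [287.0, 239.0] foot+ [282.0, 221.0] lip- [300.0, 251.0] handletip [253.0, 254.0] lip+x [310.0, 229.0]
45 footc [289.0, 237.0] foot- [293.0, 247.0] foot+ [285.0, 228.0] lip- [305.0, 254.0] handletip [256.0, 258.0] lip+x [313.0, 231.0]
30 footc [294.0, 244.0] foot- [299.0, 254.0] foot+ [289.0, 235.0] lip- [310.0, 256.0] handletip [259.0, 261.0] lip+x [316.0, 232.0]
slide [ 0.1976 -0.1059  0.0281] twist 0 yaw now 73.6 tilt -1.0 X [-0.283 -0.959  0.   ]
slide [ 0.1976 -0.1057  0.0801] twist 0 yaw now 73.6 tilt -1.0 X [-0.283 -0.959  0.   ]
slide [ 0.0658 -0.1068  0.118 ] twist 0 yaw now 73.6 tilt -1.0 X [-0.283 -0.959  0.   ]
```

The clip lift holds (cup still on its side, handle level). Carry it over the mat.

Request:
drive_tool --targets '[{"slide":[0.03,-0.016,0],"twist":0},{"slide":[0.07,-0.037,0],"twist":0},{"slide":[0.11,-0.059,0],"twist":0},{"slide":[0.15,-0.08,0.01],"twist":0},{"slide":[0.18,-0.097,0.035],"twist":0},{"slide":[0.1976,-0.106,0.06],"twist":0},{"slide":[0.1976,-0.106,0.072],"twist":0},{"slide":[0.1976,-0.106,0.072],"twist":0}]'

```text
t: 42.28
tool_pos: [0.4828, -0.3348, 0.1207]
tcp_rot: [-0.0, -0.599, 0.801, 0.002]
ft_force: [-1.0, -0.5, -1.6]
width: 0.0236
finger_force: 49.3
```

Request:
drive_tool --targets '[{"slide":[0,0,0],"twist":0},{"slide":[0,0,0],"twist":0}]' --fingers 0.0245

```text
t: 42.52
tool_pos: [0.485, -0.3364, 0.1237]
tcp_rot: [0.0, -0.599, 0.801, -0.001]
ft_force: [0.4, 0.5, -0.8]
width: 0.0249
finger_force: 26.6
```

Request:
drive_tool --targets '[{"slide":[0,0,0],"twist":0},{"slide":[0,0,0],"twist":0}]' --fingers 0.0252

```text
t: 42.78
tool_pos: [0.4845, -0.3365, 0.1229]
tcp_rot: [0.0, -0.599, 0.801, -0.0]
ft_force: [0.1, -0.9, -1.0]
width: 0.0251
finger_force: 13.3
```

```bash
cat >> h.py <<'E'
def look2():
    S=r.read_camera("side");o=r.get_obs();G=o["tool_pos"]+[0,0,.0187];print(G.round(4),o["ft_force"].round(2),o["finger_force"],o["t"],"Gpx",proj("side",G).round(1))
    asc(S,290,225,385,305,2)
    d=np.array([-.285,-.958,0]);u=np.array([0,0,1.])
    for ph in(90,75,60,45,30,15,0):
        c,s=np.cos(np.radians(ph)),np.sin(np.radians(ph));Z=s*d+c*u;Y=s*u-c*d;X=np.cross(Y,Z)
        f=lambda x,y,z:proj("side",G+X*x+Y*(y-.065)+Z*(z-.095)).round().tolist()
        print(ph,"foot-",f(0,-.034,0),"foot+",f(0,.034,0),"lip-",f(0,-.054,.076),"handletip",f(-.144,0,.058),"lip+x",f(.054,0,.076))
E
python3 -c "
from h import *
look2()"
```

```text
[ 0.4844 -0.3365  0.1415] [ 0.24 -0.26 -1.6 ] 13.262401660904288 42.825 Gpx [358.7 264.4]
225 YYYYYYYYYYYYYYYYYYYY..................wwwwwwwwwwwwwwwwwwwwwwrrrr.GGGGGGGGGGGGGkkkkkkkGGGGGkrrrr
227 YYYYYYYYYYYYYYYYYY....................wwwwwwwwwwwwwwwwwwwww.rrrrkGGGGGGGGGGGGGGGGGGGGGGGGGkrrrr
229 YYYYYYYYYYYYYYY........................ww....wwwwwwwwwwwwwww.rrkkkkkGGGGGGGGGGGGGGGGGGGGGGrrrrr
231 YYYYYYYYYY......................................wwwwwwwwwwww..kkkkkkkkkkGGGGGGGGGGGGGGGGkrrrrrr
233 ................................................wwwwwwwwwwwww..kkkkkkkkkkkkkkkkkkkkkkkkkkk.rrrr
235 ............................................kk...wwwwwwwwwww..kkkkkkkkkkkkkkkkkkkkkkkkkkkk...rr
237 ..........................................kkk..wwwwwwwwwwwwww..kkkkkkkBkkkkkkkkkkkkkkkkkkkkkkrr
239 ........................................kk....wwwwwwwwwwwwwww..kkkBkkkkkkkkkkkkkkkkkkkkkkkkrrrr
241 w.....................................kk...wwwwwwwwwwwwwwwwww..kkkkkkkkkkkkkkkkkkkkkkkkkkkrrrrr
243 wwww......k.........................kk....wwwwwwwwwwwwwwwwww..kkkkkkkkkkkkkkkkkkkkkkkkkkkrrrr..
245 wwwwww
[... 3065 characters left out ...]
[310.0, 289.0] lip+x [366.0, 264.0]
75 foot- [342.0, 271.0] foot+ [340.0, 255.0] lip- [357.0, 289.0] handletip [314.0, 295.0] lip+x [370.0, 269.0]
60 foot- [347.0, 281.0] foot+ [343.0, 263.0] lip- [363.0, 295.0] handletip [317.0, 300.0] lip+x [373.0, 273.0]
45 foot- [354.0, 290.0] foot+ [346.0, 270.0] lip- [369.0, 299.0] handletip [321.0, 305.0] lip+x [377.0, 275.0]
30 foot- [361.0, 297.0] foot+ [351.0, 277.0] lip- [375.0, 301.0] handletip [325.0, 308.0] lip+x [381.0, 277.0]
15 foot- [369.0, 303.0] foot+ [356.0, 284.0] lip- [380.0, 301.0] handletip [328.0, 310.0] lip+x [384.0, 277.0]
0 foot- [376.0, 306.0] foot+ [361.0, 289.0] lip- [384.0, 298.0] handletip [331.0, 311.0] lip+x [386.0, 276.0]
```

Request:
drive_tool --targets '[{"slide":[0,0,0],"twist":0},{"slide":[0,0,0],"twist":0},{"slide":[0,0,0],"twist":0}]' --fingers 0.0255

```text
t: 43.2
tool_pos: [0.4843, -0.3366, 0.1223]
tcp_rot: [-0.0, -0.599, 0.801, 0.0]
ft_force: [-0.2, 0.0, -1.1]
width: 0.0254
finger_force: 8.9
```

Run:
```python
from h import *
S=r.read_camera("side");o=r.get_obs();print(o["ft_force"].round(2),o["finger_force"],o["t"])
asc(S,305,250,380,300,3)
```

```text
[-0.5   0.73 -2.39] 8.890659749124659 43.25
250 wwww.ooooooookkk....wwwwwwwwwwwwwwwww.....www...kkkkkkkkkkkkkkkkkkkkkkkkkkk
253 w.oooooooookk...wwwwwwwwwwwwwwwwwwwwww......kkkkkkkkkkkkkkkkkkkkk..ww....kk
256 ooooooookk...wwwwwwwwwwoooooooooooowwwwww.kkkkkkkkkkkkkkkkkkkkk..wwwwwwww..
259 oooookk....wwwwwwwooooooooooooooooooo...www..kkkkkkkkk.ww..kkk..wwwwwwwwwww
262 ookk....wwwwwwwoooooooooooooooooY?GGGGGGGk.....kkkkkk.wwwwwww..wwwwwwwwwwww
265 kk...wwwwwwwwoooooooooooooooooYGGGGGGGGGGGGGGGGGGkkk...........wwwwwwwwwwww
268 ..wwwwwwwwwwoooooooooooooooooYGGGGGGGGGGGGGGGGGGGGGk........kk...wwwwwwwwww
271 wwwwwwwwwwwwoooooooooooooooooGGGGGGGGGGGGGGGGGGGGGGGGGGGGGGGGGGk..wwwwwwwww
274 wwwwwwwwwwwwoooooooooooooooooYGGGGGGGGGGGGGGGGGGGGGGGGGGGGGGGGGG..wwwwwwwww
277 wwwwwwwwwwwwooooooooooooooooooo?GGGGGGGGGGGGGGGGGGGGGGGGGGGGGGG..wwwwwwwwww
280 wwwwwwwwwwwwwoooooooooooooooooooooYGGGGGGGGGGGGGGGGGGGGGGGGGGGk..wwwwwwwwww
283 wwwwwwwwwwwwwwwoooooooooooooooooooooo?GGGGGGGGGGGGGGGGGGGGGGG...wwwwwwwwwww
286 wwwwwwwwwwwwwwwoooooooooooooooooooooYGGGGGGGGGGGGGGGGGGGGGG...wwwwwwwwwwwww
289 wwwwwwwwooooooooooooooooooooooooooooookGGGGGGGGGGGGGGGGGGGkk....wwwwwwwwwww
292 wwwwww.oooooooooooooo...oooooooooooooooY?GGGGGGGGGGGGkkk.............wwwwww
295 wwwwwwww..oooo...wwwwwwwwww.....oooooooooooYkkkkk...........kkkk.kkk.....ww
298 wwwwwwwwwwwwwwwwwwwwwwwwwwwwwwwwwwwwwww.....................k.kkkkk...kk...
```

The cup has swung to about 60°. Set the foot edge on the mat and walk the clip over in an arc to stand it up.

Request:
drive_tool --targets '[{"slide":[0,0,0.006],"twist":0},{"slide":[-0.012,0,0.005],"twist":0},{"slide":[-0.024,0,0.003],"twist":0},{"slide":[-0.036,0,0.003],"twist":0},{"slide":[-0.05,0,0.004],"twist":0},{"slide":[-0.062,0,0.006],"twist":0},{"slide":[-0.074,0,0.01],"twist":0},{"slide":[-0.086,0,0.015],"twist":0}]'

```text
t: 44.25
tool_pos: [0.5089, -0.2534, 0.1072]
tcp_rot: [-0.0, -0.599, 0.801, -0.0]
ft_force: [-1.8, -3.3, 10.7]
width: 0.0254
finger_force: 9.9
```

```bash
python3 -c "
from h import *
look2()"
```

```text
[ 0.5094 -0.2528  0.126 ] [ 0.95  0.94 -0.3 ] 8.92460323870182 44.3 Gpx [340.6 247.3]
225 YYYYYYYYYYYYYYYYYYYo.................wwwww..kkkkkkBkkkkkkkkkkkkrrrkGBkrrrrrrrrrrrrrrrrrrrrrrrrr
227 YYYYYYYYYYYYYYYYYY....................www..kkkkkkkkkkkkkkkkkkkrrrrrkrrrrrrrrrrrrrrrrrrrrrrrrrrr
229 YYYYYYYYYYYYYYY........................ww...kkkkkkkkkkkkkkkkkkrrrrrrrrrrrrrrrrrrrrrrrrrrrrrrrrr
231 YYYYYYYYYYY............................www..kkkkkkkkkkkkkkkBkkkkkkrrrrrrrrrrrrrrrrrrrrrrrrrrrrr
233 .................................k....ww...kkkkkkkkkkkkkkkkBkkkkkrrrrrrrrrrrrrrrrrrrrrrrrrrrrrr
235 .................................kk......kkkkkkkkkkkkkkkkkkkk....rrrrrrrrrrrrrrrrrrrrrrrrrrrrrr
237 .....................................kkkkkkkkkkkkkkkkkkkkkkk..www..rrrrrrrrrrrrrrrrrrrrrrrrrrrr
239 ...................................ww..kkkkkkkkkkkkk.kkkkkk..wwwwww..rrrrrrrrrrrrrrrrrrrrrrrrrr
241 w..................................wwww..kkkkkkkkk....kkkk..wwwwwwwww...rrrrrrrrrrrrrrrrrrrrrrr
243 wwww..................................www..kkkkkkk.wwww.....wwwwwwwwwww.....rrrrrrrrrrrrrrrrr..
245 wwwwwww...
[... 3061 characters left out ...]
[295.0, 271.0] lip+x [349.0, 248.0]
75 foot- [326.0, 255.0] foot+ [324.0, 240.0] lip- [340.0, 272.0] handletip [298.0, 277.0] lip+x [352.0, 252.0]
60 foot- [331.0, 264.0] foot+ [326.0, 247.0] lip- [345.0, 277.0] handletip [301.0, 281.0] lip+x [355.0, 256.0]
45 foot- [337.0, 273.0] foot+ [330.0, 254.0] lip- [351.0, 281.0] handletip [305.0, 286.0] lip+x [359.0, 258.0]
30 foot- [344.0, 279.0] foot+ [334.0, 261.0] lip- [356.0, 283.0] handletip [308.0, 289.0] lip+x [362.0, 259.0]
15 foot- [351.0, 284.0] foot+ [339.0, 267.0] lip- [361.0, 282.0] handletip [311.0, 290.0] lip+x [365.0, 259.0]
0 foot- [357.0, 287.0] foot+ [344.0, 272.0] lip- [364.0, 279.0] handletip [313.0, 290.0] lip+x [367.0, 258.0]
```

Dragging slid the foot instead, leaving the cup at about 70°. I'll lift, back off, and swing it with a quick start toward +y.

Request:
drive_tool --targets '[{"slide":[0.008,0,-0.015],"twist":0},{"slide":[0.02,0,-0.03],"twist":0},{"slide":[0.034,0,-0.035],"twist":0},{"slide":[0.046,0,-0.035],"twist":0},{"slide":[0.05,0,-0.035],"twist":0},{"slide":[-0.0125,0,-0.035],"twist":0},{"slide":[-0.05,0,-0.035],"twist":0},{"slide":[-0.073,0,-0.035],"twist":0},{"slide":[-0.086,0,-0.035],"twist":0},{"slide":[-0.09,0,-0.035],"twist":0}]' --fingers 0.0256

```text
t: 45.55
tool_pos: [0.534, -0.1673, 0.142]
tcp_rot: [-0.0, -0.599, 0.801, 0.0]
ft_force: [-0.0, -0.9, -1.0]
width: 0.0252
finger_force: 8.4
```

```bash
python3 -c "
from h import *
import h
S=r.read_camera('side');o=r.get_obs();print(o['tool_pos'],o['ft_force'].round(2),o['finger_force'],o['t'])
G=o['tool_pos']+[0,0,.0187];p=proj('side',G).astype(int);asc(S,p[0]-50,p[1]-10,p[0]+30,p[1]+55,2)
d=np.array([-.285,-.958,0]);u=np.array([0,0,1.])
for ph in(75,60,45,30,15):
    c,s=np.cos(np.radians(ph)),np.sin(np.radians(ph));Z=s*d+c*u;Y=s*u-c*d;X=np.cross(Y,Z)
    f=lambda x,y,z:(proj('side',G+X*x+Y*(y-.065)+Z*(z-.095))).round().tolist()
    print(ph,'foot-',f(0,-.034,0),'foot+',f(0,.034,0),'lip-',f(0,-.054,.076),'tip',f(-.144,0,.058),'lip+x',f(.054,0,.076))
print(p[0]-50)
"
```

```text
[ 0.5340812  -0.16745505  0.14213526] [ 0.99  1.74 -2.56] 8.33100248754306 45.6
211 YYYYY.BBBBBBBBBBBBBBBBBBBBBBBBkoYYYYYYkkkkkkkkkkkkk..kkkkkk...................rr
213 YYYYYYoBBBBBBBBBBBBBBBBBBBBBoYYYYYYYYYYokkkkkkkkkk....kkkk..wwwww.....wwwwwwwwrr
215 YYYYYYYYokBBBBBBBBBBBBBBBkoYYYYYYYYYYYYYYkkkkkkkk....kkkkk..wwwwwwwwwwwwwwwwwrrr
217 YYYYYYYYYYYYYYokkkkkooYYYYYYYYYYYYYYYYYYkkkkkkkkk..ww......wwwwwwwwwwwwwwwwwrrrr
219 YYYYYYYYYYYYYYYYYYYYYYYYYYYYYYYYYYYYYYY...kkkkkk...ww......wwwwwwwwwwwwwwwwwrrrr
221 YYYYYYYYYYYYYYYYYYYYYYYYYYYYYYYYYYYYYY.......kkkk..........wwwwwwwwwwwwwwwwwrrrr
223 YYYYYYYYYYYYYYYYYYYYYYYYYYYYYYYYYYYYY.....wwww.............wwwwwwwwwwwwwwwwwrrrr
225 .YYYYYYYYYYYYYYYYYYYYYYYYYYYYYYYYYYY....................G......wwwwwwwwwwwwwrrrr
227 ww.YYoorooYYYYYYYYYYYYYYYYYYYYYYYY..............GGGGGGGGGGGGGGG...wwwwwwwwwwrrrr
229 www..oooooYYYYYYYYYYYYYYYYYYYYY.............GGGGGGGGGGGGGGGGGGGGGG..wwwwwwww.rrr
231 wwwwww...YYYYYYYYYYYYYYYYYY..............GGGGGGGGGGGGGGGGGGGGGGGGGG..wwwwwwww.rr
233 wwwwwwwww..............................GGGGGGGGGGGGGGGGGGGGGGGGGGGGG..wwwwwwww.r

[... 1613 characters left out ...]
o
273 ...........wwwwwwwwwwwwwwwwwwwwwwwwwwwwwwwwooooooooooooooooooooooooooooooooooooo
275 ..........wwwwwwwwwwwwwwwwwwwwwwwwwwwwwwwwwooooooooooooooooooooooooooooooooooooo
75 foot- [311.0, 231.0] foot+ [309.0, 216.0] lip- [324.0, 247.0] tip [283.0, 250.0] lip+x [336.0, 228.0]
60 foot- [317.0, 240.0] foot+ [312.0, 223.0] lip- [330.0, 252.0] tip [286.0, 255.0] lip+x [340.0, 231.0]
45 foot- [322.0, 248.0] foot+ [315.0, 230.0] lip- [335.0, 255.0] tip [289.0, 259.0] lip+x [343.0, 233.0]
30 foot- [329.0, 254.0] foot+ [319.0, 236.0] lip- [340.0, 256.0] tip [292.0, 262.0] lip+x [346.0, 234.0]
15 foot- [335.0, 259.0] foot+ [324.0, 242.0] lip- [344.0, 255.0] tip [295.0, 263.0] lip+x [348.0, 233.0]
274
```

About 45° now. One more, stronger reversal, clamping during the swing.

Request:
drive_tool --targets '[{"slide":[0.008,0,-0.01],"twist":0},{"slide":[0.024,0,-0.012],"twist":0},{"slide":[0.048,0,-0.012],"twist":0},{"slide":[0.078,0,-0.012],"twist":0},{"slide":[0.11,0,-0.012],"twist":0},{"slide":[0.0475,0,-0.012],"twist":0},{"slide":[-0.015,0,-0.012],"twist":0}]'

```text
t: 46.48
tool_pos: [0.5387, -0.1561, 0.155]
tcp_rot: [0.0, -0.596, 0.803, -0.001]
ft_force: [1.5, 0.3, -1.6]
width: 0.0257
finger_force: 9.1
```

Request:
drive_tool --targets '[{"slide":[-0.035,0,0],"twist":0},{"slide":[-0.045,0,0],"twist":0},{"slide":[-0.045,0,0],"twist":0},{"slide":[-0.035,0,0],"twist":0},{"slide":[-0.01,0,0],"twist":0},{"slide":[0.02,0,0],"twist":0},{"slide":[0.05,0,0],"twist":0},{"slide":[0.06,0,0],"twist":0}]' --fingers 0.0 --newtons 50

```text
t: 47.48
tool_pos: [0.5204, -0.214, 0.1544]
tcp_rot: [-0.0, -0.597, 0.802, -0.0]
ft_force: [0.4, 0.4, -2.0]
width: 0.0242
finger_force: 49.4
```

```bash
python3 -c "
from h import *
S=r.read_camera('side');o=r.get_obs();print(o['tool_pos'],o['ft_force'].round(2),o['finger_force'],o['width'],o['t'])
G=o['tool_pos']+[0,0,.0187];p=proj('side',G).astype(int);asc(S,p[0]-50,p[1]-6,p[0]+30,p[1]+50,2)
d=np.array([-.285,-.958,0]);u=np.array([0,0,1.])
for ph in(60,45,30,15,0):
    c,s=np.cos(np.radians(ph)),np.sin(np.radians(ph));Z=s*d+c*u;Y=s*u-c*d;X=np.cross(Y,Z)
    f=lambda x,y,z:(proj('side',G+X*x+Y*(y-.065)+Z*(z-.095))).round().tolist()
    print(ph,'foot-',f(0,-.034,0),'foot+',f(0,.034,0),'lip-',f(0,-.054,.076),'tip',f(-.144,0,.058),'lip+x',f(.054,0,.076))
print(p[0]-50)
"
```

```text
[ 0.52038802 -0.21422723  0.15442914] [ 0.26 -1.57 -1.52] 49.7223562002182 0.02365886915815006 47.525
223 YYYYYYYYYYYYYYYYYYYYYYYYYYY...........kkkkkkkkkkk....kkkk...wwwwwwrrrrrrrrrrrrrr
225 YYYYYYYYYYYYYYYYYYYYYYYYYY..............kkkkkkkkk..w.......wwwwwwwrrrrrrrrrrrrrr
227 YYYYYYYYYYYYYYYYYYYYYYYY.................kkkkkkk...wwww...wwwwwww.rrrrrrrrrrrrrr
229 YYYYYYYYYYYYYYYYYYYYY......................kkkkkk...........wwwwww.rrrrrrrrrrrrr
231 YYYYYYYYYYYYYYYYY......................................ww.wwwwwwwww.rrrrrrrrrrrr
233 ...............................................................wwwww.rrrrrrrrrrr
235 www..............................................kkkGGGGGGGGGGGG.......rrrrrrrrr
237 wwww.................................k..........kGGGGGGGGGGGGGGGGGGG.....rrrrrrr
239 wwwww...........................................GGGGGGGGGGGGGGGGGGGGGGG....rrrrr
241 wwwwwww.......................................GGGGGGGGGGGGGGGGGGGGGGGGGG......rr
243 wwwwwwwwww................................kk.GGGGGGGGGGGGGGGGGGGGGGGGGGGG..ww...
245 wwwwwwwwwwwww...........................kk..GGGGGGGGGGGGGGG
[... 1209 characters left out ...]
oo
275 wwwwwwwwwwwwwwwwwwwwwwwwwwwwwwwwwooooooooooooooooooooooooooooooooooooooooooooooo
277 wwwwwwwwwwwwwwwwwwwwwwwwwwwwwwwwwooooooooooooooooooooooooooooooooooooooooooooooo
60 foot- [325.0, 248.0] foot+ [320.0, 230.0] lip- [339.0, 260.0] tip [294.0, 264.0] lip+x [349.0, 238.0]
45 foot- [331.0, 256.0] foot+ [324.0, 237.0] lip- [345.0, 264.0] tip [298.0, 268.0] lip+x [352.0, 241.0]
30 foot- [338.0, 263.0] foot+ [328.0, 244.0] lip- [350.0, 265.0] tip [301.0, 271.0] lip+x [356.0, 242.0]
15 foot- [344.0, 267.0] foot+ [333.0, 250.0] lip- [354.0, 264.0] tip [304.0, 272.0] lip+x [358.0, 241.0]
0 foot- [350.0, 270.0] foot+ [337.0, 254.0] lip- [357.0, 260.0] tip [306.0, 272.0] lip+x [360.0, 240.0]
284
```

The cup is clamped at about 20–25° and over the mat. Lower it, loosen, and press it flat.

Request:
drive_tool --targets '[{"slide":[0,0,0.012],"twist":0},{"slide":[0,0,0.026],"twist":0},{"slide":[0,0,0.036],"twist":0},{"slide":[0,0,0.041],"twist":0},{"slide":[0,0,0.041],"twist":0}]'

```text
t: 48.15
tool_pos: [0.5211, -0.2104, 0.1128]
tcp_rot: [-0.0, -0.599, 0.801, 0.001]
ft_force: [-0.3, -0.0, -2.3]
width: 0.0239
finger_force: 49.5
```

Request:
drive_tool --targets '[{"slide":[0,0,0],"twist":0},{"slide":[0,0,0.004],"twist":0},{"slide":[0,0,0.01],"twist":0},{"slide":[0,0,0.016],"twist":0},{"slide":[0,0,0.022],"twist":0},{"slide":[0,0,0.028],"twist":0},{"slide":[0,0,0.031],"twist":0}]' --fingers 0.0252

```text
t: 49.02
tool_pos: [0.5361, -0.2099, 0.0964]
tcp_rot: [0.013, -0.6, 0.8, -0.008]
ft_force: [4.5, 21.4, 51.9]
width: 0.0252
finger_force: 36.5
```

```bash
python3 -c "
from h import *
S=r.read_camera('side');o=r.get_obs();print(o['tool_pos'],o['ft_force'].round(2),o['finger_force'],o['width'],o['t'])
G=o['tool_pos']+[0,0,.0187];p=proj('side',G).astype(int);asc(S,p[0]-50,p[1]-6,p[0]+40,p[1]+44,2)
d=np.array([-.285,-.958,0]);u=np.array([0,0,1.])
for ph in(30,15,0):
    c,s=np.cos(np.radians(ph)),np.sin(np.radians(ph));Z=s*d+c*u;Y=s*u-c*d;X=np.cross(Y,Z)
    f=lambda x,y,z:(proj('side',G+X*x+Y*(y-.065)+Z*(z-.095))).round().tolist()
    print(ph,'foot-',f(0,-.034,0),'foot+',f(0,.034,0),'lip-',f(0,-.054,.076),'tip',f(-.144,0,.058),'lip+x',f(.054,0,.076))
print(p[0]-50)
"
```

```text
[ 0.53632025 -0.20984959  0.09636639] [ 5.4  19.52 47.74] 36.34891885682009 0.025391288257142833 49.075
230 YYYYYYYYYYYYYYYYYYY..................kkkkkkkkkkkkk......kk..wwwwww.rrrrrrrrrrrrrrrrrrrrrrr
232 ...YYYYYYYYY...........................kkkkkkkkkkk..wwww...wwwwwwww..rrrrrrrrrrrrrrrrrrrrr
234 w.......................................kkkkkkkkk..wwwwww..wwwwwwwwww.rrrrrrrrrrrrrrrrrrrr
236 wwww.......................................kkkkkk....ww...wwwwwwwwwwww..rrrrrrrrrrrrrrrrrr
238 wwwww........................................kkkk........wwwwwwwwwwwwwww..rrrrrrrrrrrrrrrr
240 wwwwwww.......................................k...kk..........wwwwwwwwwwww..rrrrrrrrrrrrrr
242 wwwwwwww........................................kkGGGGGGGGGGGGG...wwwwwwwwww...rrrrrrrrrrr
244 wwwwwwwwwwww...................................kGGGGGGGGGGGGGGGGGG...wwwwwwwww........rrrr
246 wwwwwwwwwwwwww.ww...........ooo........k.....GGGGGGGGGGGGGGGGGGGGGGG...wwwwwwwwwww........
248 wwwwwwwwwwwwwwwwwwwwwwwwwww.ooooo....kk...ww.GGGGGGGGGGGGGGGGGGGGGGGGG...wwwwwwwwwwwww...k
250 wwwwwwwwwwwwwwwwwwwwwwwww.ooooooookkk...ww
[... 996 characters left out ...]
ww
272 .wwwwwwwwwwwwwww.ooooooooo....wwwoooooooooooooooooooooY??GGGG???Yoooooooooooooooo.wwwwwwww
274 .wwwwwwwwwwwwwww.oooo....wwwwwwwwooooooooooooooooooooooooooooooooooooooooooooooooo..wwwwww
276 wwwwwwwwwwwwwwwwwwwwwwwwwwwwwwwwwoooooooooooooooooooooooooooooooooooooooooooooooooo.......
278 wwwwwwwwwwwwwwwwwwwwwwwwwwwwwwwwwooooooooooooooooooooooooooooooooooooooooooooooooo........
30 foot- [338.0, 269.0] foot+ [329.0, 251.0] lip- [350.0, 271.0] tip [303.0, 277.0] lip+x [355.0, 249.0]
15 foot- [344.0, 273.0] foot+ [333.0, 256.0] lip- [354.0, 270.0] tip [306.0, 278.0] lip+x [358.0, 249.0]
0 foot- [350.0, 276.0] foot+ [338.0, 261.0] lip- [357.0, 267.0] tip [308.0, 278.0] lip+x [360.0, 247.0]
284
```

It's nearly upright and pressing at 48 N. Released, it should settle onto its foot, so I'll unload and then open.

Request:
drive_tool --targets '[{"slide":[0,0,-0.008],"twist":0},{"slide":[0,0,-0.013],"twist":0},{"slide":[0,0,-0.013],"twist":0}]'

```text
t: 49.45
tool_pos: [0.523, -0.2108, 0.0966]
tcp_rot: [0.002, -0.599, 0.801, -0.001]
ft_force: [2.4, 3.4, 9.3]
width: 0.0252
finger_force: 28.1
```

Request:
drive_tool --targets '[{"slide":[0,0,0],"twist":0},{"slide":[0,0,0],"twist":0},{"slide":[0,0,0],"twist":0}]' --fingers 0.045

```text
t: 49.82
tool_pos: [0.5203, -0.2107, 0.0942]
tcp_rot: [-0.001, -0.598, 0.801, 0.001]
ft_force: [-0.2, 0.2, 0.0]
width: 0.045
finger_force: 0.0
```

```bash
python3 -c "
from h import *
S=r.read_camera('side');o=r.get_obs();print(o['tool_pos'],o['ft_force'].round(2),o['finger_force'],o['t'])
asc(S,290,236,385,290,2)
"
```

```text
[ 0.52048568 -0.21077001  0.09437029] [ 0.43  0.1  -0.63] 0.0 49.875
236 ............................kkkkkkkkkkk....kk.......wwwwwwwwwwww..rrrrrrrrrrrrrrrrrrrrrrrrrrrrr
238 .............................kkkkkkkkkk..kk...wwwwwwwwwwwwwwwwwwww..rrrrrrrrrrrrrrrrrrrrrrrrrrr
240 w...............................kkkkkkkkGGGG.....wwwwwwwwwwwwwwwwwww..rrrrrrrrrrrrrrrrrrrrrrrrr
242 ww...............................GGkkkkGGGGGGGGGGGG..wwwwwwwwwwwwwwwww...rrrrrrrrrrrrrrrrrrrrrr
244 wwwwww.........................GGGGGkkGGGGGGGGGGGGGGGG..wwwwwwwwwwwwwwww.......rrrrrrrrrrr.....
246 wwwwwwww.ww...........ooo.....GGGGGGGGGGGGGGGGGGGGGGGGGGG.wwwwwwwwwwwwwwwwww.......kkkkk.......
248 wwwwwwwwwwwwwwwwwwwww.ooooo..GGGGGGGGGGGGGGGGGGGGGGGGGGGGG..wwwwwwwwwwwwwwwwwww....kk..........
250 wwwwwwwwwwwwwwwwwww.ooooooo?GGGGGGGGGGGGGGGGGGGGGGGGGGGGGGG..wwwwwwwwwwwwwwwwwwwww...k.........
252 wwwwwwwwwwwwwwwww.oooooooo?GGGGGGGGGGGGGGGGGGGGGGGGGGGGGGGGk..wwwwwwwwwwwwwwwwwwwww....kkk.k...
254 wwwwwwwwwwwwwww.oooooooook.GGGGGGGGGGGGGGGGGGGGGGGGGGGGGGGGG..wwwwwwwwwwwwwwwwwwwwwwww...kkk...
256 wwwwwwwwwwwww.oooooooookk..
[... 968 characters left out ...]

276 wwwwwwwwwwwwwwwwwwwwwwwwwwwooooooooooooooooooooooooooooooooooooooooooooooooo...wwwwwwwwwwwwwwww
278 wwwwwwwwwwwwwwwwwwwwwwwwwwwooooooooooooooooooooooooooooooooooooooooooooooooo.......wwwwwwwwwwww
280 wwwwwwwwwwwwwwwwwwwwwwwwwwwwoooooooooooooooooooooooooooooooooooooooooooooooo...........wwwwwwww
282 wwwwwwwwwwwwwwwwwwwwwwwwww...oooooooooooooooooooooooooooooooooooooooooooooo..............wwwwww
284 wwwwwwwwwwwwwwwwwwwww.........ooooooooooooooooooooooooooooooooooooooooooooo...ww.......k...wwww
286 wwwwwwwwwwwwwww................ooooooooooooooooooooooooooooooooooooooooooo.k................www
288 wwwwwwwwww.......................ooooooooooooooooooooooooooooooooooooooo...............ww.wwwww
```

The cup now looks upright: a symmetric taper, rim near row 248, foot near (334,272). Retreat straight up and check.

Request:
drive_tool --targets '[{"slide":[0,0,-0.02],"twist":0},{"slide":[0,0,-0.05],"twist":0},{"slide":[0,0,-0.09],"twist":0},{"slide":[0,0,-0.12],"twist":0},{"slide":[-0.06,0,-0.13],"twist":0},{"slide":[-0.12,0,-0.13],"twist":0},{"slide":[-0.18,0,-0.13],"twist":0},{"slide":[-0.24,0,-0.13],"twist":0},{"slide":[-0.26,0,-0.13],"twist":0}]' --fingers 0.06

```text
t: 51.0
tool_pos: [0.5953, 0.0412, 0.2249]
tcp_rot: [-0.0, -0.6, 0.8, 0.0]
ft_force: [-0.7, -0.8, 0.5]
width: 0.0597
finger_force: 0.0
```

```bash
python3 -c "
from h import *
S=r.read_camera('side');T=r.read_camera('top');o=r.get_obs();print(o['tool_pos'],o['ft_force'].round(2),o['t'])
asc(T,335,200,402,262,2);asc(S,295,236,385,278,2)
a=blob(mask(T,(60,80,20),(92,255,255),(335,195,405,262)));b=blob(mask(S,(60,80,20),(92,255,255),(300,230,365,280)))
ea=cv2.fitEllipse(cv2.convexHull(a));print('top',ea,plane('top',ea[0],.08))
print('foot',plane('side',(333.5,267),.004))
asc(T,240,170,310,226,2)
"
```

```text
[0.59516034 0.03998297 0.22485388] [-0.91 -1.07  0.7 ] 51.1
200 kkkkkk.......kkk...................................................
202 kkkkkkk...kkkkkk...................................................
204 kkkkkkkkkkkkkkkkkk........ooooooooo................................
206 ..kkkkkkkkkkkkkkkkkkoooooooooooooooooooooo.........................
208 ..kkkkkkkkkkkkkkkkk??G?G???Yoooooooooooooooookkkkkkkkk.............
210 ..kkkkkkkkkkkkGGGGGGGGGGGGGGGGGYoooooooooooooookkkkkkkkkkkkkkkkkkk.
212 .kkkkkkkkkkGGGGGGGGGGGGGGGGGGGGGGGYooooooooooooookkkkkkkkkkkkkkkkkk
214 .kkkkkkkkkGGGGGGGGGGGGGGGGGGGGGGGGGGYooooooooooooookkkkkkkkkkkkkkkk
216 kkkkkkkkGGGGGGGGGGGGGGGGGGGGGGGGGGGGG?oooooooooooooookkkkkkkkkkkkkk
218 kkkk.w.GGGGGGGGGGGGGGGGGGGGGGGGGGGGGGG?ooooooooooooookkkkkkkkkkkkkk
220 kkkkkkkGGGGGGGGGGGGGGGGGGGGGGGGGGGGGGGGYooooooooooooookkkkkkkkkkkkk
222 kkkkkGGGGGGGGGGGGGGGGGGGGGGGGGGGGGGGGGGGoooooooooooooookkkkkkkkkkkk
224 k....GGGGGGGGGGGGGGGGGGGGGGGGGGGGGGGGGGGooooooooooooooookkkkkkkkkkk
226 .....GGGGGGGGGGGGGGGGGGGGGGGGGGGGGGGGGGGooooooooooooooookkkkkkkkkkk
228 kkkkkkGGGGGGGGGGGGGGGGGGGGGG
[... 4772 characters left out ...]
kkkkkYBBBBBBBBBYYkkkkkkkk
208 wwwwwwwwwwwwww.wwwww.........................kkkkYBBBBBBBB.YYkkkkkkkkk
210 wwwwwwwwwwwwwww.wwwwww........................kYkBBBBBBBBYYYYkkkkkkkkk
212 wwwwwwwwwwwwwwwwwwwwwwwwww.ww.................kYBBBBBBBBYYYYkkkkkkkkkk
214 wwwwwwwwwwwwwwwwwwwwwwwwwwwwww................koBBBBBBoYYYYkkkkkkkkkkk
216 wwwwwwwwwwwwwwwwwwwwwwwwwwww.w................koBBBBYYYYYYkkkkkkkkkkkk
218 wwwwwwwwwwwwwwwwwwwwwwwwwwwwww................kkkYYYYYYYYkkkkkkkkkkkkk
220 wwwwwwwwwwwwwwwwwwwwwwwwwwwwwww...............kkYYYYYYYkkkkkkkkkkkkkkk
222 wwwwwwwwwwwwwwwwwwwwwwwwwwww.ww...............kkYYYYYkkkkkkkkkkkkkkkkk
224 wwwwwwwwwwwwwwwwwwwwwwwwwwwwww................kkkkkkkkkkkkkkkkkkkkkkkk
```

The cup stands upright on the mat, its centre about 40 mm from the mat's centre (limit 50 mm). The weight reading says the pebbles are in the bowl, and the arm is clear.

```bash
python3 -c "
from station import r
print(r.get_obs()['dq'].round(3)); print(r.sign_off())"
```

```text
[-0.047 -0.011 -0.013  0.005 -0.023 -0.02 ]
the job is handed in; nothing more can be done
None
```

I handed the job in at about 51 s, with no verdict returned: the cup stands released and upright on the mat about 40 mm off centre (limit 50 mm), all seven pebbles should be in the bowl (judged from the cup's weight, not counted), and after two dropped grips I did not check that no bystander had moved.

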